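# Rack the last test panel and hold the dip tank's lid half open

### The arm

A 6-joint arm with a two-finger parallel gripper is mounted at the origin on a cart in front of the work surface, level with it; the furniture and walls round the work are solid. World frame = base frame: x ahead of the robot, y to its left, z up, the work surface at z = 0. Lengths are in m, angles in rad, forces in N, time in s.
With the tool pointing down it reaches from about 0.3 to 0.875 m from the base axis. Payload 6.4 kg.
Tool frame: the origin (TCP) lies at the very end of the fingers, on their centre line; the grasp point (between the pads) lies 19 mm behind it; z points along the fingers, y is the direction in which the jaws open and shut (so a half turn about z gives the same grasp; the last joint's range is limited). The gripper opens to 85 mm and grips with 20 to 120 N. Pads are 22 mm wide; open, the fingers measure 114 mm over their backs; the gripper's body (76 mm by 85 mm) begins 54 mm behind the grasp point. The pads swing forward as they close: fully open they stand 13 mm farther back than shut.
Start: joints at [1.05, 0.181, 1.607, -0, 1.354, -0.206], TCP at [0.178, 0.547, 0.231] pointing down, gripper open.
Joint ranges: [-2.99, 2.99], [-0.89, 2.07], [0.3, 2.58], [-1.14, 4.28], [0, 2.63], [-3.12, 3.12]. Speed limits (rad/s): [2.57, 2.57, 3.01, 3.14, 3.14, 3.14].

### API

Orientations are given as a unit quaternion [w, x, y, z].
In Python, from bench import telemetry, imaging, ctrl gives the robot as it stands.
- The arm moves only by the shell command python3 -m pendant 'ROWS' [OPENING]. ROWS is JSON, a list that holds one entry, the list of rows, each a list of 6 numbers: the shift along the tool's x, y, z in units of 200 mm (1.0 is 200 mm), then the turn, a rotation vector about the tool's x, y, z in units of pi rad (1.0 is pi rad). In form: [[[tx, ty, tz, rx, ry, rz], ...]]. A call has 1 to 12 rows; each row shifts and turns the pose as measured when the row begins, along the tool's axes as they then stand; what a row does not reach is not made up. A row lasts 1/8 s, in which the tool goes at most 62.5 mm and 10.7 degrees, less where a joint would pass 70% of its speed; a pose out of reach is approached as far as the arm can. A call with a number of a shift or a turn outside -1 to 1 is refused whole. A call with a gripper value outside its range is refused whole. OPENING is the closure, from 0 (fully open) to 1 (shut), set as the call begins (- or left out, the last holds). The fingers move at their own pace and stop on an object; the grip force is fixed at half the most. Time passes only in rows, so rows that do not move let the fingers close. It gives the time, the measured TCP pose, the force and the opening at its end, in the units of the state.
- telemetry.get_obs(): the state, without advancing time (a new reading comes with each control period).
- imaging.camera(name): name is "scene" or "top" or "wrist"; returns a dict with "pixels" (384x512x3 uint8, blue, green, red), "vfov" (degrees; the focal length in pixels is half the picture's height over the tangent of half this angle, whatever the lens; pixels are square), "cx", "cy" (the principal point, pixels), "R" (3x3) and "t" (3): a world point X has camera coordinates R X + t. Camera axes: x right, y down, z forward; pixel columns grow to the right and rows downward; lengths in m; the calibration is good to about 2 mm. A picture is of the moment at which its call begins. There is no depth.
- ctrl.hand_in(): hands the job in, once; it reports no verdict.
The state is a dict: "time_s": time; "q": joint angles; "dq": joint speeds; "joint_efforts": joint torques, N m; "eef_pos": TCP position; "eef_rot": TCP orientation; "wrist_force": force on the tool from outside, world axes, zero at the start; "torque": the same for the moment, N m; "opening": opening from 0.0 (shut) to 1.0 (fully open).
Only numpy, scipy, OpenCV 4.12 (cv2) and the standard library are available. Lean on these libraries where they do the work, as an engineer would, in place of code of your own. Each camera call takes 0.05 s, during which the arm holds its last target.

### The job

Get the panels ready for the dip tank: take the metal test panel that leans on the small stand and stand it on edge in the empty middle slot of the peg rack, pushed down onto the rack's base like its two neighbours, and let go of it. Then lift the tank's hinged lid and hold it open at 45 degrees, so that a colleague can reach in; the lid falls shut by itself, so finish while still holding it there. Do not knock over or shift the petri dish, the timer or the small beaker.

Things in the scene. Friction and masses are not known exactly. Their poses are not given: they have to be found in the camera images.
- panel: The loose test panel: a plain bare-metal plate 80 mm (its x) by 6 mm thick (its y) by 100 mm tall (its z), 0.08 to 0.17 kg. Origin at the centre of its lower 80 x 6 mm edge; z points up along the plate to its upper edge. At the start it leans on the stand, its top tipped 15 degrees from vertical towards the stand's -y side; the upper 45 mm stick out above the stand's back rests and are free on both faces.
- stand: The dark steel leaning stand, fixed: a base 90 (x) x 86 (y) x 10 mm with a block on it whose top, 36 mm above the bench, carries the panel's lower edge, a low lip up to 45 mm on the +y side of the panel's foot, and two sloping back rests on its -y side, up to about 87 mm above the bench. Origin at the centre of the base's underside, z up, the panel's foot is above the origin.
- rack: The grey peg rack, fixed: a base 88 (x) x 128 (y) x 8 mm with three parallel slots 44 mm apart along y, each between two pairs of round-topped pegs (10 mm thick, tops 48 mm above the bench, at x = -25 and +25 mm). The slots run along x and are 8 mm wide between the pegs; the outer two hold fixed panels like the loose one (tops 108 mm above the bench), the middle one is empty. Origin at the centre of the base's underside, z up. The rack and the stand may change places.
- rack_slot (a point): Floor of the empty middle slot: the point, 8 mm above the bench, where the centre of the panel's lower edge belongs. Axes as the rack's: x along the slot, y across it, z up. Either face of the panel may look to +y.
- tank: The grey dip tank, fixed, empty: an open box 160 x 160 mm, 115 mm high, origin at the centre of its underside; its hinge is on its +x side (away from the robot), its front looks to -x.
- lid (a joint): Angle of the tank's lid in rad: 0 shut (lying level on the rim, its top face 123.5 mm above the bench), grows as its front edge rises; 0.785 is 45 degrees. The lid is a white plate 160 x 160 x 8 mm, about 0.2 to 0.4 kg, on a nearly frictionless hinge, and falls shut when let go at less than 90 degrees.
- lid_grip (a point): Point in the lid's black grip: an upright block 34 mm long (lid's x), 16 mm thick (lid's y), standing 40 mm above the lid's top, centred across the lid, 30 mm from its front edge. The point is 26 mm above the lid's top face, 14 mm below the grip's top. Axes as the lid's: with the lid shut as the tank's (z up); they turn with the lid.
- lid_hinge (a point): Point on the hinge axis, middle of the lid's rear edge, level with the lid's underside (115.5 mm above the bench). The axis is the tank's y axis; the lid rises by turning about +y. 130 mm horizontally from the grip when shut. Axes turn with the lid.
- petri_dish: Bystander: closed petri dish, 58 mm wide, 15 mm high, origin under its centre.
- lab_timer: Bystander: flat square timer, 62 x 62 x 20 mm, origin under its centre.
- small_beaker: Bystander: small clear beaker, 46 mm wide, 57 mm high, origin under its centre, between the tank and the tall instrument on the left.

How it is judged:
On the way, in this order (a step that is already met when the one before it is completed fails the run):
1. the panel stands on edge in the middle slot, down on the base, let go, while the lid is still shut (x of panel in the frame of rack_slot between -0.02 and 0.02 m and y of panel in the frame of rack_slot between -0.005 and 0.005 m and z of panel in the frame of rack_slot between -0.004 and 0.005 m and angle between panel's own z axis and vertical below 0.17 rad and angle between the y axis of panel and the y axis of rack, either way round below 0.2 rad and contact force between the fingers and panel below 0.05 N and linear speed of panel below 0.02 m/s and value of joint lid below 0.1 rad), for 0.3 s.
2. the lid is lifted by the fingers (value of joint lid above 0.3 rad and contact force between the fingers and lid above 0.3 N), for 0.1 s.
At the end, for the whole second after the job is handed in: The panel stands let go in the middle slot: foot within 5 mm of the slot floor in height and across, 20 mm along; under 10 degrees from upright, 11 from the slot's line. The lid rests at 45 +/- 6 degrees, carried by the fingers (over 0.3 N) and by no loose thing (x of panel in the frame of rack_slot between -0.02 and 0.02 m and y of panel in the frame of rack_slot between -0.005 and 0.005 m and z of panel in the frame of rack_slot between -0.004 and 0.005 m and angle between panel's own z axis and vertical below 0.17 rad and angle between the y axis of panel and the y axis of rack, either way round below 0.2 rad and contact force between the fingers and panel below 0.05 N and linear speed of panel below 0.02 m/s and value of joint lid between 0.680678 and 0.890118 rad and velocity of joint lid between -0.08 and 0.08 rad/s and contact force between the fingers and lid above 0.3 N and contact force between lid and panel below 0.1 N and contact force between lid and petri_dish below 0.1 N and contact force between lid and lab_timer below 0.1 N and contact force between lid and small_beaker below 0.1 N); the arm keeps its last pose, push and grip.
It fails at once if the petri dish is shifted more than 20 mm or tipped (distance of petri_dish from where it was at the start of the episode above 0.02 m or angle between petri_dish's own z axis and vertical above 0.35 rad).
It fails at once if the timer is shifted more than 20 mm or tipped (distance of lab_timer from where it was at the start of the episode above 0.02 m or angle between lab_timer's own z axis and vertical above 0.35 rad).
It fails at once if the small beaker is shifted more than 20 mm or tipped (distance of small_beaker from where it was at the start of the episode above 0.02 m or angle between small_beaker's own z axis and vertical above 0.35 rad).
It also fails if it takes over 61 s, if anything falls off the work surface, if the arm or the gripper's body presses on something with over 40 N, if the wrist force passes 120 N, or if a joint passes its speed limit or range.

## Working session

There is one attempt and no reset: what is moved stays moved. The work goes in short steps, Python scripts to look and compute and a shell command to move; the robot and the scene stay as the last step left them, time stands still between calls to the robot, and variables do not carry over. Pictures are saved under pics/ and viewed, and the job is handed in when it is done.

```bash
ls; mkdir -p pics
python3 - <<'E'
from bench import telemetry, imaging, ctrl
import cv2
print(telemetry.get_obs())
for n in ("scene","top","wrist"):
    c=imaging.camera(n); cv2.imwrite(f"pics/a_{n}.png",c["pixels"]); print(n,c["vfov"],c["cx"],c["cy"],c["R"],c["t"])
E
```

```text
pics
{'time_s': 0.0, 'q': array([ 1.04970173e+00,  1.81532765e-01,  1.60801452e+00,  1.55999983e-05,
        1.35380264e+00, -2.06273714e-01]), 'dq': array([ 0.00201479,  0.00042473, -0.00065199,  0.0001864 , -0.00014387,
        0.00179374]), 'joint_efforts': array([ 4.40153544e-04, -4.44881666e+01, -3.51331079e+01, -3.35034219e-04,
        8.94569879e-03,  1.35784614e-05]), 'eef_pos': array([0.17772851, 0.54625966, 0.23038566]), 'eef_rot': array([-3.19665401e-04,  1.56762796e-01,  9.87635891e-01, -8.18456856e-04]), 'wrist_force': array([ 0.34715711, -0.02469413,  0.75702823]), 'torque': array([-0.02248572, -0.03662461, -0.05165216]), 'opening': 1.00159953152783}
scene 46.13180408423895 255.01270301693813 194.53766588901456 [[ 0.88695931 -0.46120186 -0.02441363]
 [-0.29056803 -0.51615565 -0.80570067]
 [ 0.35898941  0.72171753 -0.59181957]] [-0.59341119  0.0806101   1.14971497]
top 44.52276219270172 250.86441917882667 188.5241014457515 [[ 0.00685514 -0.9999403   0.0085091 ]
 [-0.98099291 -0.00837494 -0.19386277]
 [ 0.19392246 -0.00701841 -0.98099175]] [-0.33065261  0.51296691  1.08741253]
wrist 61.3300631941615 261.93214576910975 193.48280205074906 [[ 0.30968011  0.95084017 -0.00109246]
 [ 0.90919171 -0.29577886  0.29306195]
 [ 0.27833195 -0.09174871 -0.95609283]] [-0.57447175 -0.03790932  0.37928806]
```

View pics/a_scene.png

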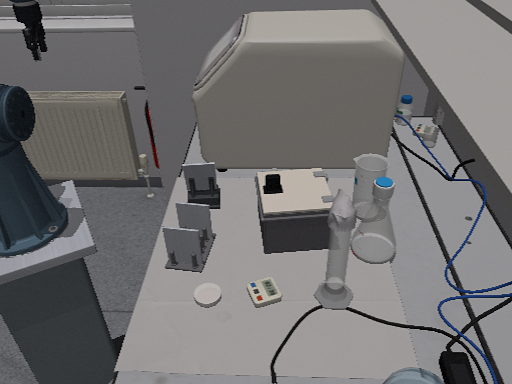

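View pics/a_top.png

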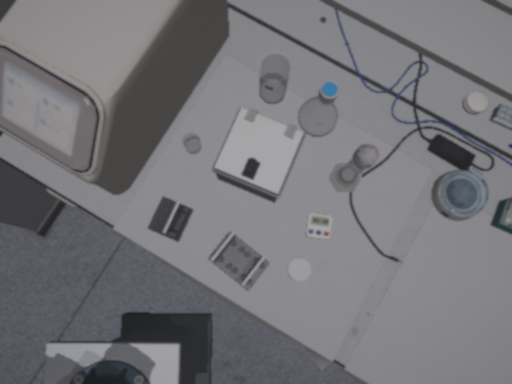

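View pics/a_wrist.png

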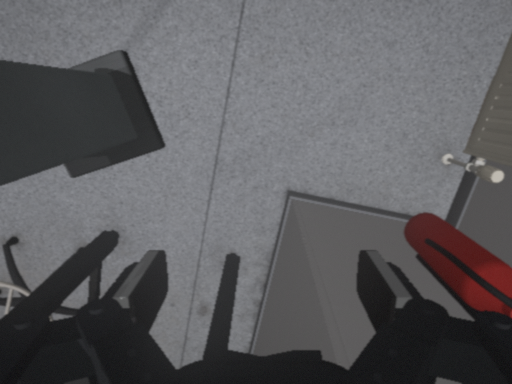

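The stand is at about (171,218) in the top view, the rack at (239,260), the tank at (260,152), the dish at (300,270), the timer at (319,226) and the beaker at (192,143). I'll enlarge crops to read exact corners.

```bash
cat > h.py <<'E'
import numpy as np, cv2
from bench import telemetry, imaging, ctrl
from scipy.spatial.transform import Rotation as Ro
def K(c):
    f=c["pixels"].shape[0]/2/np.tan(np.radians(c["vfov"])/2)
    return np.array([[f,0,c["cx"]],[0,f,c["cy"]],[0,0,1]])
def ray(c,uv):
    R=np.array(c["R"]);t=np.array(c["t"])
    d=R.T@np.linalg.inv(K(c))@np.array([uv[0],uv[1],1.]); return -R.T@t,d/np.linalg.norm(d)
def onz(c,uv,z):
    o,d=ray(c,uv); return o+d*(z-o[2])/d[2]
def proj(c,X):
    p=K(c)@(np.array(c["R"])@np.array(X,float)+np.array(c["t"])); return p[:2]/p[2]
def tri(c1,u1,c2,u2):
    o1,d1=ray(c1,u1);o2,d2=ray(c2,u2)
    s=np.linalg.lstsq(np.c_[d1,-d2],o2-o1,rcond=None)[0]
    a=o1+s[0]*d1;b=o2+s[1]*d2; return (a+b)/2,np.linalg.norm(a-b)
def pose():
    o=telemetry.get_obs(); q=o["eef_rot"]; return np.array(o["eef_pos"]),Ro.from_quat([q[1],q[2],q[3],q[0]])
def crop(c,u0,v0,w,h,s,name,marks=()):
    im=cv2.resize(c["pixels"][v0:v0+h,u0:u0+w],None,fx=s,fy=s,interpolation=cv2.INTER_CUBIC)
    for m in marks:
        p=(np.array(m)-[u0,v0]+.5)*s; cv2.circle(im,tuple(int(x) for x in p),3,(0,0,255),1)
    cv2.imwrite("pics/"+name+".png",im)
def rows(p,R,tp,tR):
    "remaining shift/turn in tool axes, units of the pendant"
    return (R.inv().apply(np.array(tp)-p)/.2).round(3),((R.inv()*tR).as_rotvec()/np.pi).round(3)
E
python3 - <<'E'
from h import *
c=imaging.camera("top"); crop(c,130,180,160,120,5,"b_top1"); crop(c,200,90,120,120,5,"b_top2")
c=imaging.camera("scene"); crop(c,155,150,80,130,4,"b_sc1");crop(c,240,160,110,100,6,"b_sc2")
import pickle
E
```

```text
(no output)
```

View pics/b_top1.png

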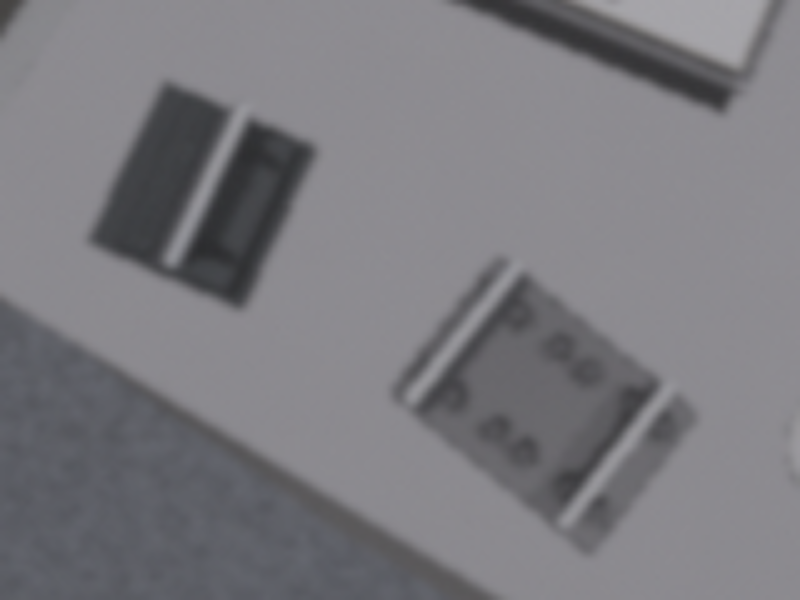

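View pics/b_top2.png

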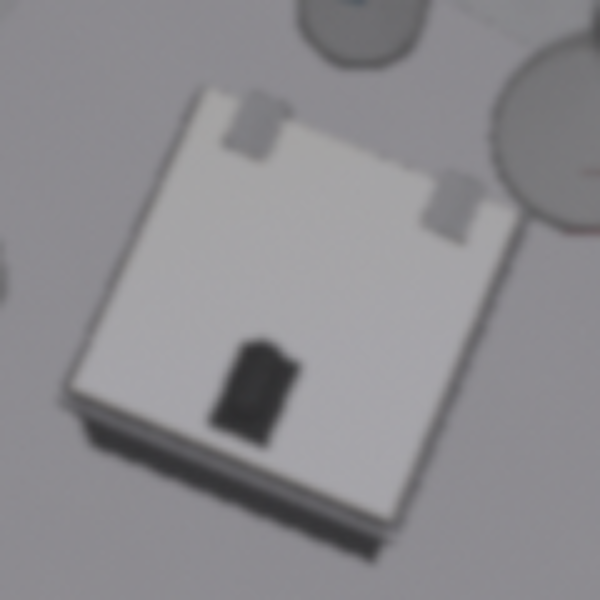

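View pics/b_sc1.png

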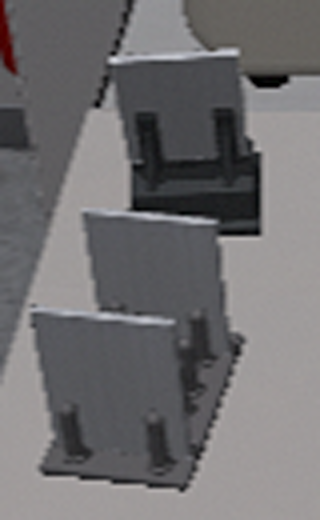

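View pics/b_sc2.png

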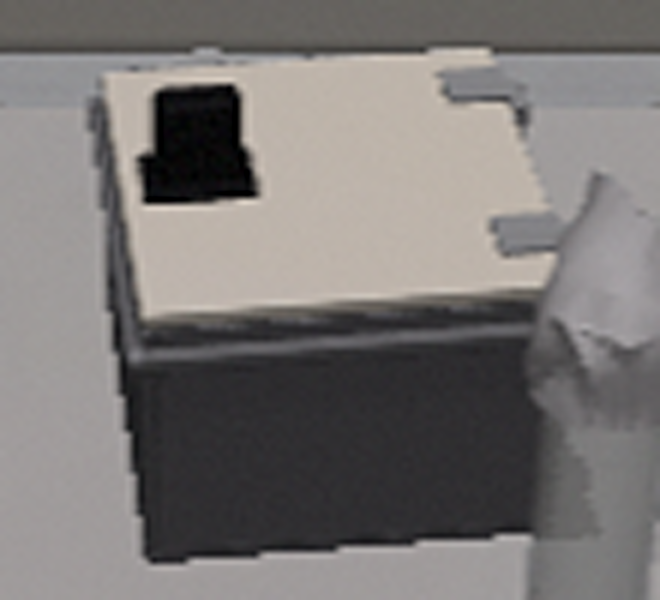

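Run:
```python
from h import *
c=imaging.camera("top"); s=imaging.camera("scene")
print("cam", -c["R"].T@c["t"], -s["R"].T@s["t"])
def P(l,z,o=(130,180),k=5): return np.array([onz(c,(np.array(u)/k+o-.5+.0),z) for u in l])
st=P([(165,82),(315,148),(243,305),(90,240)],.010); print("stand",st.round(4),st.mean(0).round(4))
pt=P([(242,107),(172,262)],.1326); print("panel top",pt.round(4),pt.mean(0).round(4),np.linalg.norm(pt[0]-pt[1]))
rk=P([(503,260),(695,415),(590,552),(397,392)],.008); print("rack",rk.round(4),rk.mean(0).round(4))
n1=P([(518,268),(413,400)],.108);n2=P([(670,388),(566,524)],.108)
print(n1.round(4),n2.round(4),(n1.mean(0)+n2.mean(0))/2, n1.mean(0)-n2.mean(0))
for n in (n1,n2,pt): d=n[0]-n[1]; print("ang",np.degrees(np.arctan2(d[1],d[0])))
def Q(l,z): return P(l,z,(200,90))
ld=Q([(200,88),(522,210),(393,522),(70,390)],.1235); print("lid",ld.round(4),ld.mean(0).round(4))
gt=Q([(262,338),(300,362),(265,445),(210,425)],.1635); print("grip",gt)
for a,b in ((0,3),(1,2)): d=ld[a]-ld[b]; print("lidang",np.degrees(np.arctan2(d[1],d[0])),np.linalg.norm(d))
for n,u,z in(("petri",(300,270),.015),("timer",(319,226),.02),("beaker",(192,143),.03)): print(n,onz(c,u,z).round(3))
```

```text
cam [ 0.29460986 -0.31870489  1.16900147] [ 0.1370188  -1.06184444  0.73088411]
stand [[ 0.503  -0.1056  0.01  ]
 [ 0.4702 -0.1818  0.01  ]
 [ 0.3918 -0.1488  0.01  ]
 [ 0.4233 -0.072   0.01  ]] [ 0.447 -0.127  0.01 ]
panel top [[ 0.4699 -0.163   0.1326]
 [ 0.4002 -0.1347  0.1326]] [ 0.435  -0.1489  0.1326] 0.07519605043010971
rack [[ 0.4152 -0.2763  0.008 ]
 [ 0.3399 -0.3714  0.008 ]
 [ 0.274  -0.3206  0.008 ]
 [ 0.35   -0.2254  0.008 ]] [ 0.3448 -0.2984  0.008 ]
[[ 0.4012 -0.2868  0.108 ]
 [ 0.3417 -0.2407  0.108 ]] [[ 0.3479 -0.3557  0.108 ]
 [ 0.2878 -0.3097  0.108 ]] [ 0.3446706  -0.29821522  0.108     ] [0.05359848 0.06894948 0.        ]
ang -37.8071124986659
ang -37.455953524550765
ang -22.11661100231073
lid [[ 0.6963 -0.2981  0.1235]
 [ 0.6378 -0.4489  0.1235]
 [ 0.4894 -0.388   0.1235]
 [ 0.5496 -0.2402  0.1235]] [ 0.5933 -0.3438  0.1235]
grip [[ 0.56433377 -0.32770577  0.1635    ]
 [ 0.55352723 -0.3445756   0.1635    ]
 [ 0.51583181 -0.32933437  0.1635    ]
 [ 0.52462016 -0.3051015   0.1635    ]]
lidang -21.532406002813133 0.15765234079417537
lidang -22.279566009736502 0.16039070252927706
petri [ 0.322 -0.448  0.015]
timer [ 0.429 -0.495  0.02 ]
beaker [ 0.635 -0.178  0.03 ]
```

Run:
```python
from h import *
c=imaging.camera("top"); s=imaging.camera("scene")
for z in (0,.05,.1,.2,.3,.4): print(z,[onz(c,u,z)[:2].round(3) for u in ((120,195),(145,190),(95,172),(228,55),(0,125))])
for u in ((202,163),(200,90),(245,20)):
  print([onz(s,u,z)[:2].round(3) for z in (0,.05,.4)])
w=imaging.camera("wrist"); p,R=pose()
print("wristcam in tool",R.inv().apply(-w["R"].T@w["t"]-p), R.inv().apply(w["R"].T[:,2]), R.inv().apply(w["R"].T[:,0]))
crop(c,0,0,260,200,3,"c_top"); crop(s,150,0,260,180,3,"c_sc")
```

```text
0 [array([0.506, 0.004]), array([ 0.52 , -0.059]), array([0.565, 0.071]), array([ 0.891, -0.263]), array([0.688, 0.326])]
0.05 [array([ 0.497, -0.01 ]), array([ 0.51, -0.07]), array([0.554, 0.054]), array([ 0.866, -0.265]), array([0.672, 0.298])]
0.1 [array([ 0.488, -0.024]), array([ 0.5  , -0.081]), array([0.542, 0.038]), array([ 0.84 , -0.268]), array([0.655, 0.271])]
0.2 [array([ 0.47 , -0.052]), array([ 0.481, -0.103]), array([0.519, 0.004]), array([ 0.789, -0.273]), array([0.621, 0.216])]
0.3 [array([ 0.452, -0.079]), array([ 0.462, -0.126]), array([ 0.496, -0.029]), array([ 0.738, -0.277]), array([0.587, 0.16 ])]
0.4 [array([ 0.434, -0.107]), array([ 0.443, -0.148]), array([ 0.473, -0.062]), array([ 0.687, -0.282]), array([0.554, 0.105])]
[array([0.514, 0.053]), array([ 0.489, -0.024]), array([ 0.308, -0.557])]
[array([0.715, 0.57 ]), array([0.676, 0.458]), array([ 0.399, -0.323])]
[array([1.319, 1.376]), array([1.238, 1.209]), array([0.672, 0.042])]
wristcam in tool [ 0.07481347  0.00015342 -0.14257531] [-2.93367949e-01  3.53448318e-04  9.55999541e-01] [-5.07353475e-05  9.99999924e-01 -3.85285139e-04]
```

View pics/c_top.png

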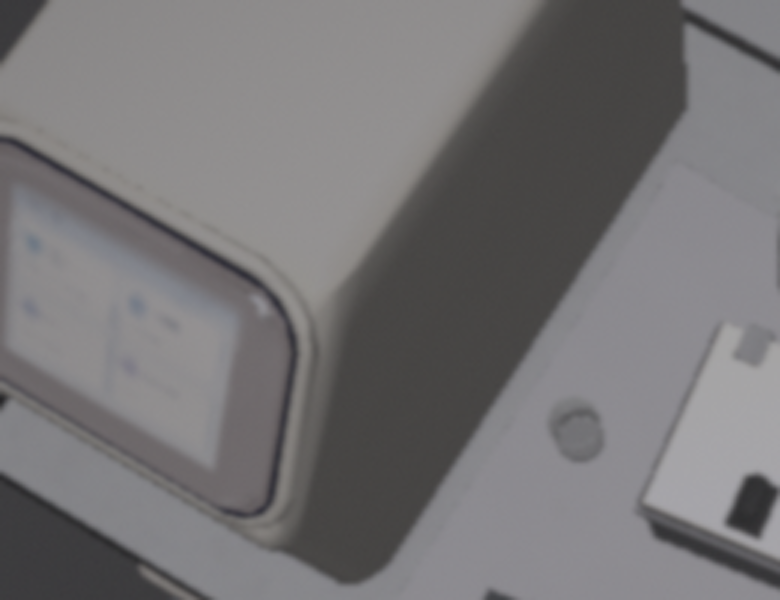

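View pics/c_sc.png

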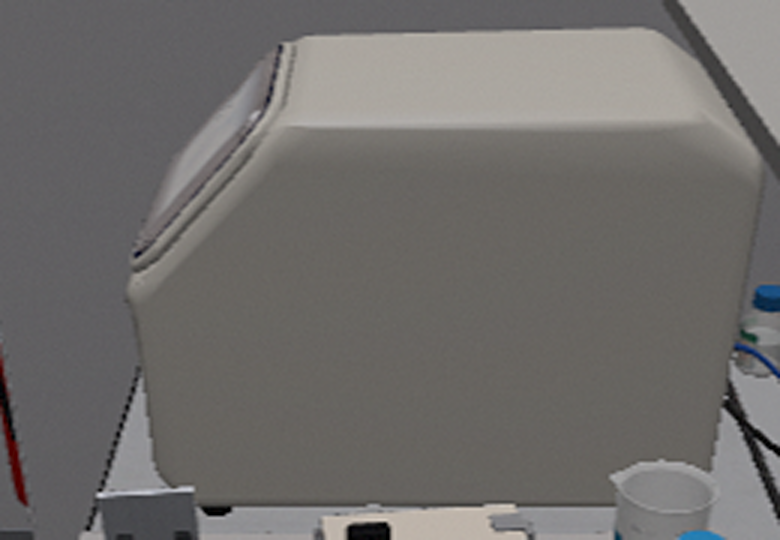

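```bash
cat > w.py <<'E'
import sys
from h import *
def Rt(yaw,tilt=0,roll=0):
    "tool y horizontal at world angle yaw (deg), tool z down; tilt: turn about tool y; roll: about tool x"
    a=np.radians(yaw); y=np.array([np.cos(a),np.sin(a),0]); z=np.array([0,0,-1.]); x=np.cross(y,z)
    return Ro.from_matrix(np.c_[x,y,z])*Ro.from_rotvec([np.radians(roll),0,0])*Ro.from_rotvec([0,np.radians(tilt),0])
def path(pts,p=None,R=None):
    if p is None: p,R=pose()
    for t,tR in pts:
        tR=tR or R
        d,r=rows(p,R,t,tR); n=max(np.abs(d).max()/.25,np.linalg.norm(r)/.05)
        print(d,r,"n>=%.1f"%n,"per row",(d/np.ceil(n)).round(3),(r/np.ceil(n)).round(4)); p,R=np.array(t),tR
E
python3 - <<'E'
from w import *
p,R=pose(); print(p,R.as_matrix().round(3))
path([((.22,.28,.26),None),((.32,.08,.27),None),((.37,-.1,.28),None),((.435,-.14,.28),Rt(67.9))])
E
```

```text
[0.17801774 0.54673113 0.23125788] [[-0.951  0.31  -0.   ]
 [ 0.31   0.951 -0.   ]
 [ 0.    -0.    -1.   ]]
[-0.613 -1.203 -0.144] [0. 0. 0.] n>=4.8 per row [-0.123 -0.241 -0.029] [0. 0. 0.]
[-0.785 -0.796 -0.05 ] [0. 0. 0.] n>=3.2 per row [-0.196 -0.199 -0.012] [0. 0. 0.]
[-0.516 -0.778 -0.05 ] [0. 0. 0.] n>=3.1 per row [-0.129 -0.194 -0.012] [0. 0. 0.]
[-0.371 -0.09  -0.   ] [-0.    -0.     0.023] n>=1.5 per row [-0.186 -0.045 -0.   ] [-0.     -0.      0.0115]
```

```bash
python3 -m pendant '[[[-0.12,-0.24,-0.03,0,0,0],[-0.12,-0.24,-0.03,0,0,0],[-0.12,-0.24,-0.03,0,0,0],[-0.12,-0.24,-0.03,0,0,0],[-0.13,-0.24,-0.03,0,0,0],[-0.2,-0.2,-0.02,0,0,0],[-0.2,-0.2,-0.02,0,0,0],[-0.2,-0.2,-0.02,0,0,0],[-0.2,-0.2,0,0,0,0]]]' 0
python3 - <<'E'
from w import *
path([((.37,-.1,.28),None),((.435,-.14,.28),Rt(67.9))])
E
```

```text
time_s: 1.62
eef_pos: [0.326, 0.0691, 0.276]
eef_rot: [0.005, 0.152, 0.988, 0.001]
wrist_force: [1.4, -0.6, -0.5]
opening: 0.996
[-0.464 -0.74  -0.017] [0. 0. 0.] n>=3.0 per row [-0.155 -0.247 -0.006] [0. 0. 0.]
[-0.37  -0.093  0.003] [0.001 0.003 0.026] n>=1.5 per row [-0.185 -0.046  0.002] [0.0005 0.0015 0.013 ]
```

```bash
python3 -m pendant '[[[-0.155,-0.247,0,0,0,0],[-0.155,-0.247,0,0,0,0],[-0.155,-0.247,0,0,0,0],[-0.185,-0.046,0,0,0,0.013],[-0.185,-0.046,0,0,0,0.013],[0,0,0,0,0,0],[0,0,0,0,0,0]]]' 0
python3 - <<'E'
from w import *
p,R=pose();print(p,R.as_matrix().round(3))
w=imaging.camera("wrist"); cv2.imwrite("pics/d_w.png",cv2.resize(w["pixels"],None,fx=1.5,fy=1.5))
np.savez("d_w.npz",**w)
# predicted points
f=np.array([.447,-.127,.036]); a=np.radians(-22.2); ex=np.array([np.cos(a),np.sin(a),0]); ey=np.array([-np.sin(a),np.cos(a),0])
for s in (-1,1): print("top corner",proj(w,[*( [.435,-.1489]+s*.04*ex[:2]),.1326]))
E
```

```text
time_s: 2.5
eef_pos: [0.4365, -0.1543, 0.2792]
eef_rot: [0.008, 0.198, 0.98, 0.0]
wrist_force: [0.9, -1.5, 0.4]
opening: 0.998
[ 0.43647202 -0.15430724  0.27919128] [[-0.921  0.389  0.015]
 [ 0.389  0.921 -0.003]
 [-0.015  0.004 -1.   ]]
top corner [265.49239695 128.81169694]
top corner [266.20242629 213.71090192]
```

View pics/d_w.png

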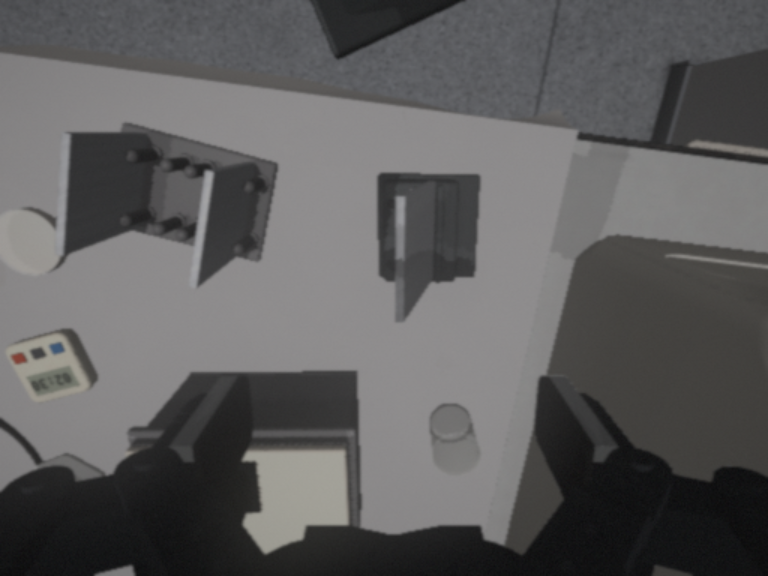

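Run:
```python
from w import *
w=dict(np.load("d_w.npz"))
f=lambda u,z: onz(w,np.array(u)/1.5-.33,z).round(4)
pt=np.array([f((401,198),.1326),f((402,321),.1326)]); print(pt,pt.mean(0)); d=pt[1]-pt[0]; print(np.degrees(np.arctan2(d[1],d[0])),np.linalg.norm(d))
n1=np.array([f((67,134),.108),f((61,254),.108)]);n2=np.array([f((209,169),.108),f((196,285),.108)])
for n in (n1,n2): d=n[1]-n[0]; print(n.mean(0),np.degrees(np.arctan2(d[1],d[0])),np.linalg.norm(d))
print("rack",(n1.mean(0)+n2.mean(0))/2)
st=np.array([f(u,.01) for u in ((378,174),(480,175),(474,276),(380,276))]); print("stand",st,st.mean(0))
crop(w,110,70,230,150,3.4,"d_w2")
```

```text
[[ 0.4008 -0.1335  0.1326]
 [ 0.4725 -0.1627  0.1326]] [ 0.43665 -0.1481   0.1326 ]
-22.158730415696965 0.07741789198886778
[ 0.31945 -0.331    0.108  ] -37.41569571932879 0.07768352463682374
[ 0.37205 -0.26075  0.108  ] -35.91383089244232 0.07791084648494072
rack [ 0.34575  -0.295875  0.108   ]
stand [[ 0.3904 -0.1472  0.01  ]
 [ 0.4239 -0.07    0.01  ]
 [ 0.5036 -0.1042  0.01  ]
 [ 0.4714 -0.1804  0.01  ]] [ 0.447325 -0.12545   0.01    ]
```

View pics/d_w2.png

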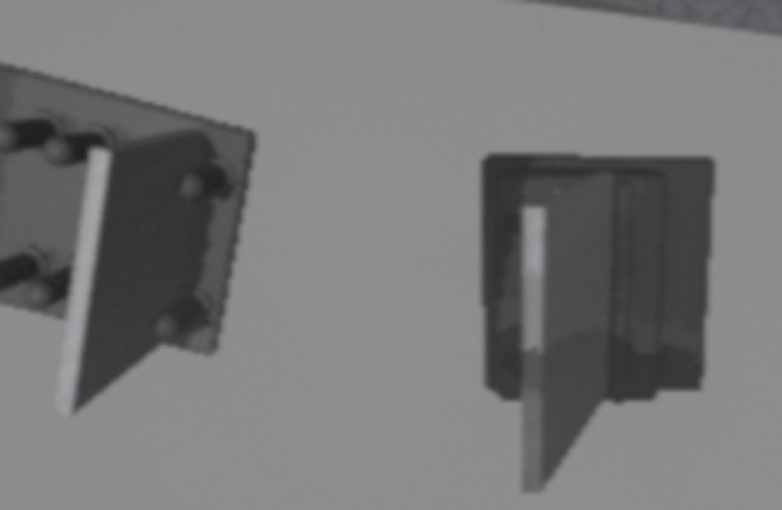

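```bash
cat >> w.py <<'E'
a=np.radians(-22.2); EX=np.array([np.cos(a),np.sin(a),0]); EY=np.array([-np.sin(a),np.cos(a),0])
PZ=np.cos(np.radians(15))*np.array([0,0,1])-np.sin(np.radians(15))*EY
PTOP=np.array([.4360,-.1485,.1326]); RG=Rt(67.8,0,-15)
E
python3 - <<'E'
from w import *
print(RG.as_matrix().round(3),PZ)
path([(PTOP+.06*PZ,RG),(PTOP-.034*PZ,RG)])
E
```

```text
[[-0.926  0.365  0.098]
 [ 0.378  0.894  0.24 ]
 [ 0.     0.259 -0.966]] [-0.09779239 -0.23963294  0.96592583]
[ 0.019 -0.054  0.443] [-0.082  0.005 -0.003] n>=1.8 per row [ 0.01  -0.027  0.222] [-0.041   0.0025 -0.0015]
[-0.    0.    0.47] [0. 0. 0.] n>=1.9 per row [-0.     0.     0.235] [0. 0. 0.]
```

```bash
python3 -m pendant '[[[0.01,-0.02,0.22,-0.041,0.003,-0.002],[0.01,-0.02,0.2,-0.041,0.003,-0.002],[0,0,0,0,0,0],[0,0,0,0,0,0]]]' 0.4
python3 - <<'E'
from w import *
path([(PTOP+.06*PZ,RG),(PTOP-.034*PZ,RG)])
p,R=pose(); print(R.inv().apply(PTOP-p))
w=imaging.camera("wrist"); cv2.imwrite("pics/e_w.png",cv2.resize(w["pixels"],None,fx=1.5,fy=1.5))
np.savez("e_w.npz",**w)
E
```

```text
time_s: 3.05
eef_pos: [0.4333, -0.1529, 0.1975]
eef_rot: [0.028, 0.186, 0.974, 0.128]
wrist_force: [0.2, 0.3, 0.1]
opening: 0.596
[-0.003 -0.059  0.02 ] [0.001 0.001 0.003] n>=0.2 per row [-0.003 -0.059  0.02 ] [0.001 0.001 0.003]
[-0.    0.    0.47] [0. 0. 0.] n>=1.9 per row [-0.     0.     0.235] [0. 0. 0.]
[-0.0004453  -0.01196753  0.0640264 ]
```

View pics/e_w.png

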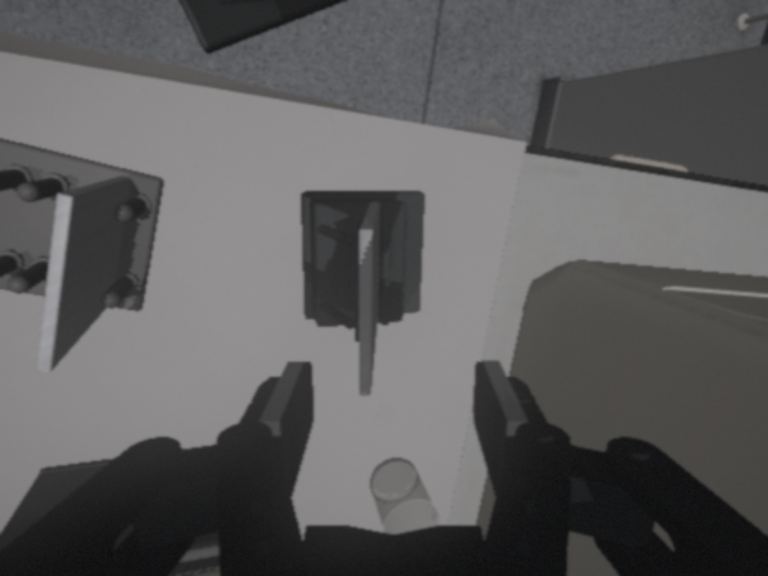

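Run:
```python
from w import *
w=dict(np.load("e_w.npz")); p,R=pose()
A=np.array([onz(w,np.array(u)/1.5-.33,.1326) for u in ((366,231),(365,393))]); print(A,A.mean(0),np.linalg.norm(A[1]-A[0]))
print(R.inv().apply(A-p).round(4))
```

```text
[[ 0.40024182 -0.13379666  0.1326    ]
 [ 0.47175897 -0.16410545  0.1326    ]] [ 0.43600039 -0.14895105  0.1326    ] 0.07767448798470153
[[ 0.0381 -0.0117  0.0638]
 [-0.0395 -0.0135  0.0639]]
```

```bash
python3 -m pendant '[[[-0.003,-0.062,0,0,0,0.003],[0,0,0.2,0,0,0],[0,0,0.2,0,0,0],[0,0,0.09,0,0,0],[0,0,0,0,0,0]]]' 0.4
python3 - <<'E'
from w import *
p,R=pose(); print(R.inv().apply(PTOP-p), telemetry.get_obs()["wrist_force"])
w=imaging.camera("wrist"); cv2.imwrite("pics/f_w.png",cv2.resize(w["pixels"],None,fx=1.5,fy=1.5))
E
```

```text
time_s: 3.72
eef_pos: [0.4441, -0.1446, 0.1037]
eef_rot: [0.033, 0.188, 0.974, 0.122]
wrist_force: [-0.0, -1.3, 1.1]
opening: 0.603
[ 0.00556545  0.00084434 -0.02970485] [-0.02459946 -1.34394538  1.13021167]
```

View pics/f_w.png

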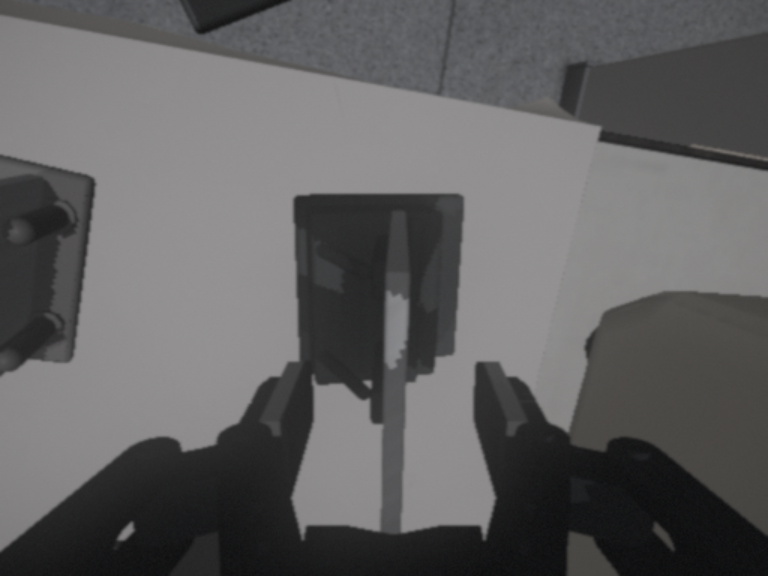

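```bash
python3 -m pendant '[[[0.028,0.003,0.02,0,0,0],[0,0,0,0,0,0]]]' 0.4
python3 - <<'E'
from w import *
p,R=pose(); print(R.inv().apply(PTOP-p), ((R.inv()*RG).as_rotvec()/np.pi).round(4))
E
```

```text
time_s: 4.03
eef_pos: [0.4409, -0.1429, 0.1026]
eef_rot: [0.035, 0.187, 0.974, 0.12]
wrist_force: [-0.2, -0.3, -0.1]
opening: 0.597
[ 0.00176472  0.00058026 -0.03083704] [-0.0036  0.0068  0.0033]
```

```bash
python3 -m pendant '[[[0.01,0.003,0.02,-0.004,0.007,0.003],[0,0,0,0,0,0]]]' 0.4
python3 -m pendant '[[[0,0,0,0,0,0],[0,0,0,0,0,0],[0,0,0,0,0,0],[0,0,0,0,0,0],[0,0,0,0,0,0]]]' 1
python3 - <<'E'
from w import *
p,R=pose(); print(R.inv().apply(PTOP-p), ((R.inv()*RG).as_rotvec()/np.pi).round(4))
w=imaging.camera("wrist"); cv2.imwrite("pics/g_w.png",cv2.resize(w["pixels"],None,fx=1.5,fy=1.5))
E
```

```text
time_s: 4.28
eef_pos: [0.4402, -0.1413, 0.0997]
eef_rot: [0.025, 0.191, 0.973, 0.129]
wrist_force: [-0.1, -0.6, -0.0]
opening: 0.603
time_s: 4.9
eef_pos: [0.4405, -0.1412, 0.0999]
eef_rot: [0.025, 0.191, 0.973, 0.129]
wrist_force: [1.2, -0.7, 0.7]
opening: 0.058
[ 0.00136933  0.00037819 -0.0337744 ] [0.0007 0.0001 0.    ]
```

View pics/g_w.png

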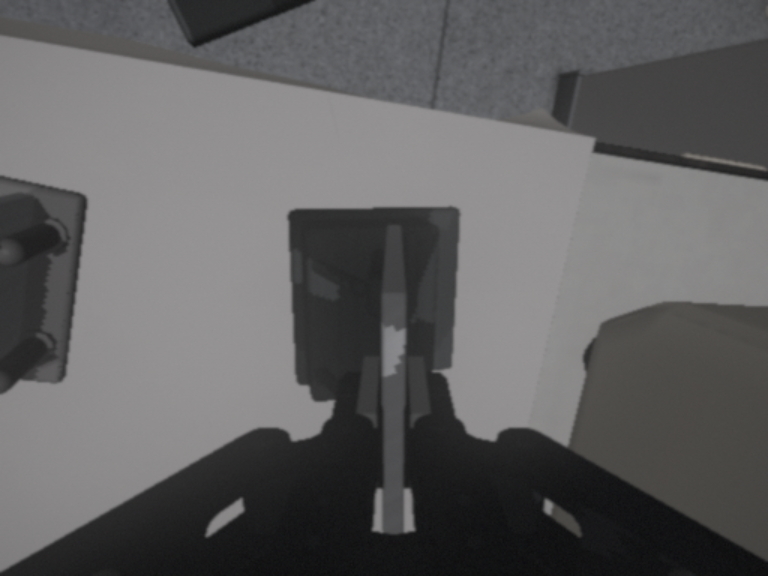

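Run:
```python
from w import *
p,R=pose()
RR=Rt(52.5)
path([(p+.09*PZ,RG),([.42,-.19,.23],Rt(67.8)),([.345,-.297,.23],RR)])
```

```text
[-0.     0.001 -0.45 ] [0.001 0.    0.   ] n>=1.8 per row [-0.     0.    -0.225] [0.0005 0.     0.    ]
[ 0.003 -0.087 -0.247] [0.083 0.    0.   ] n>=1.7 per row [ 0.002 -0.044 -0.124] [0.0415 0.     0.    ]
[ 0.145 -0.637  0.   ] [0.    0.    0.085] n>=2.5 per row [ 0.048 -0.212  0.   ] [0.     0.     0.0283]
```

```bash
python3 -m pendant '[[[0,0,-0.08,0,0,0],[0,0,-0.12,0,0,0],[0,0,-0.15,0,0,0],[0,0,-0.15,0,0,0],[0,-0.03,-0.12,0.028,0,0],[0,-0.03,-0.12,0.028,0,0],[0,-0.03,-0.03,0.027,0,0],[0,0,0,0,0,0]]]' 1
python3 - <<'E'
from w import *
path([([.345,-.297,.23],Rt(52.5))])
w=imaging.camera("wrist"); cv2.imwrite("pics/h_w.png",cv2.resize(w["pixels"],None,fx=1.5,fy=1.5))
E
```

```text
time_s: 5.95
eef_pos: [0.4174, -0.1957, 0.257]
eef_rot: [0.001, 0.194, 0.981, -0.004]
wrist_force: [0.3, 0.4, -1.7]
opening: 0.059
[ 0.143 -0.605  0.14 ] [-0.002  0.001  0.084] n>=2.4 per row [ 0.048 -0.202  0.047] [-0.0007  0.0003  0.028 ]
```

View pics/h_w.png

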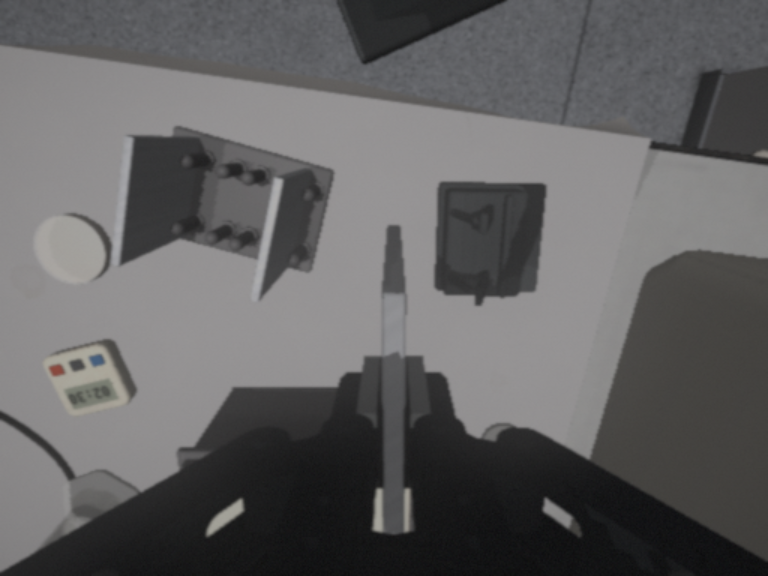

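```bash
python3 -m pendant '[[[0.048,-0.2,0.03,0,0,0.028],[0.03,-0.2,0.05,0,0,0.028],[0.02,-0.2,0.05,0,0,0.028],[0,0,0,0,0,0],[0,0,0,0,0,0]]]' 1
python3 - <<'E'
from w import *
path([([.345,-.297,.23],Rt(52.5))])
w=imaging.camera("wrist"); cv2.imwrite("pics/i_w.png",cv2.resize(w["pixels"],None,fx=1.5,fy=1.5)); np.savez("i_w.npz",**w)
c=imaging.camera("top"); crop(c,170,180,130,120,5,"i_top"); np.savez("i_top.npz",**c)
E
```

```text
time_s: 6.62
eef_pos: [0.3415, -0.2948, 0.229]
eef_rot: [0.0, 0.325, 0.946, 0.001]
wrist_force: [0.3, -0.2, -1.8]
opening: 0.061
[-0.02   0.002 -0.005] [ 0.001 -0.    -0.003] n>=0.1 per row [-0.02   0.002 -0.005] [ 0.001 -0.    -0.003]
```

View pics/i_w.png

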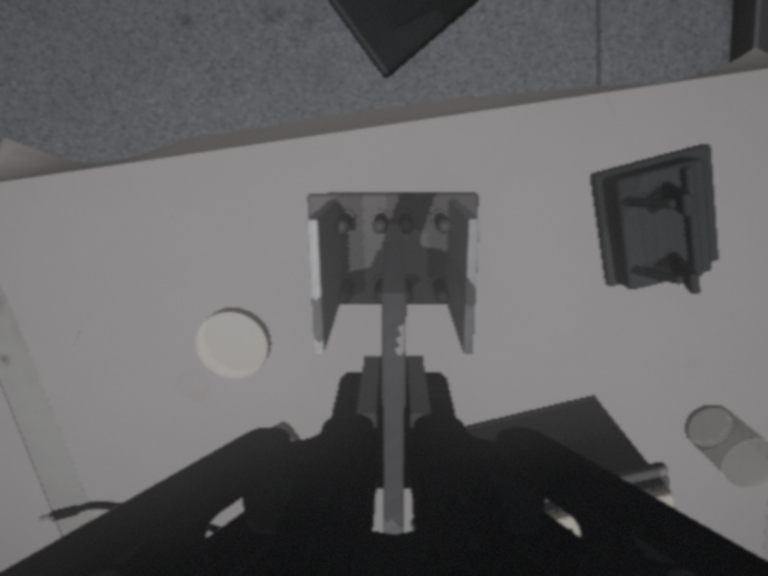

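View pics/i_top.png

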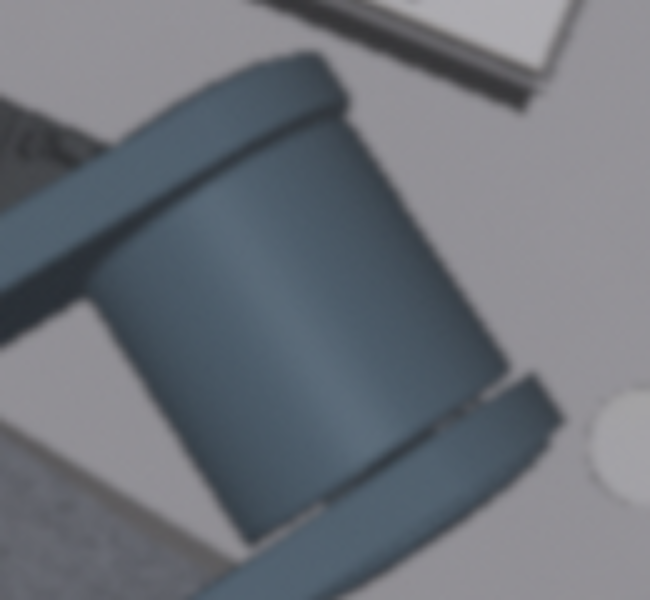

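Run:
```python
from w import *
w=dict(np.load("i_w.npz")); crop(w,195,120,135,100,5.9,"i_w2")
```

```text
(no output)
```

View pics/i_w2.png

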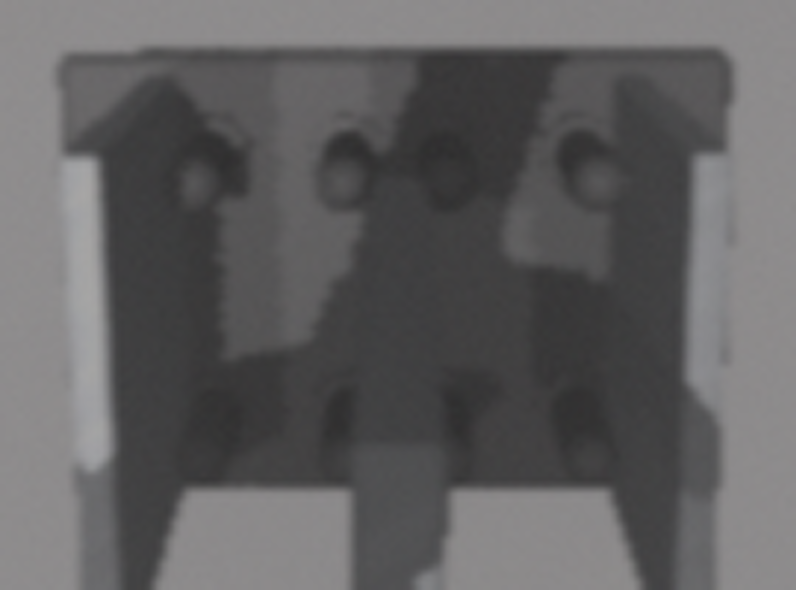

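Run:
```python
from w import *
w=dict(np.load("i_w.npz")); p=np.array([.3415,-.2948,.229]); R=Rt(52.5)
p,R=pose()
f=lambda u,z: (R.inv().apply(onz(w,np.array(u)/5.9-.5+[195,120],z)-p)*1000).round(1)
for u,z in (((65,53),.008),((728,50),.008),((400,487),.008),((345,180),.045),((447,180),.045),((82,155),.108),((710,155),.108)): print(u,f(u,z))
# panel top edge in tool: z tool = -34mm
g=lambda u: (R.inv().apply(onz(w,np.array(u)/1.5-.33,p[2]+.034)-p)*1000).round(1)
print(g((394,303)),g((393,532)))
```

```text
(65, 53) [ 39.  -62.3 221. ]
(728, 50) [ 39.3  62.  221.3]
(400, 487) [-47.    0.4 221.2]
(345, 180) [ 21.   -9.1 184.1]
(447, 180) [ 21.    8.4 184.2]
(82, 155) [ 35.  -43.6 121. ]
(710, 155) [ 34.8  43.1 121.2]
[ 38.7  -0.1 -34. ] [-27.8  -0.4 -34. ]
```

```bash
python3 -m pendant '[[[-0.02,-0.001,0.1,0,0,0],[0,0,0.1,0,0,0],[0,0,0.1,0,0,0],[0,0,0.1,0,0,0],[0,0,0.06,0,0,0],[0,0,0,0,0,0],[0,0,0,0,0,0]]]' 1
python3 - <<'E'
from w import *
p,R=pose();print(p,(Rt(52.5).inv()*R).as_rotvec(degrees=True),R.inv().apply(np.array([.3415,-.2948,.229])-p)*1000)
w=imaging.camera("wrist"); crop(w,150,100,240,180,3.3,"j_w"); np.savez("j_w.npz",**w)
s=imaging.camera("scene"); crop(s,130,120,120,170,3.5,"j_s")
E
```

```text
time_s: 7.6
eef_pos: [0.3505, -0.2942, 0.1374]
eef_rot: [0.003, 0.319, 0.948, 0.001]
wrist_force: [0.2, 0.2, -0.5]
opening: 0.06
[ 0.35046642 -0.29415111  0.13736976] [-0.19949551 -0.30426509 -0.27842621] [  6.25995214  -5.62253493 -91.68488463]
```

View pics/j_w.png

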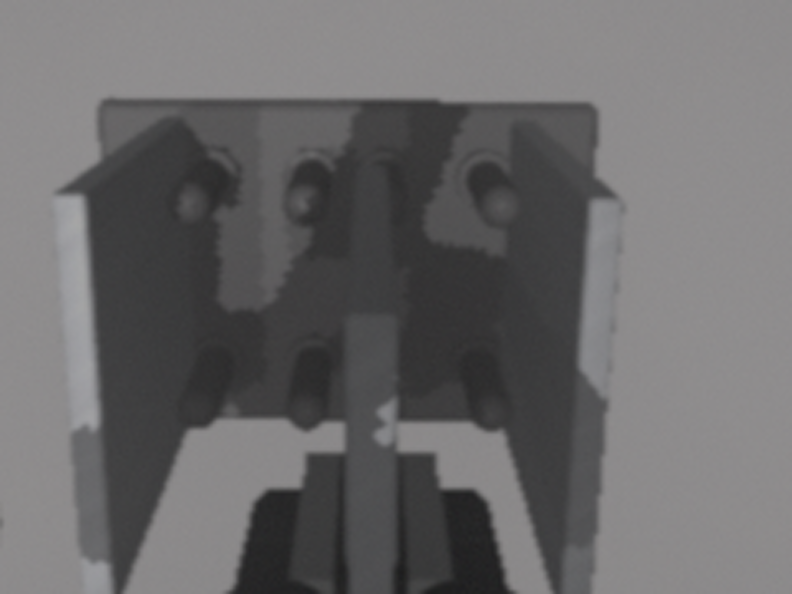

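View pics/j_s.png

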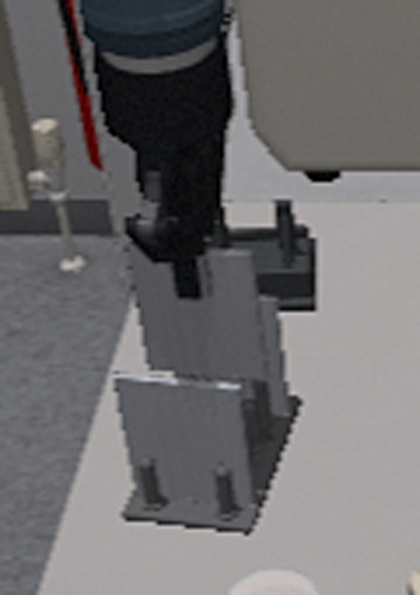

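```bash
python3 -m pendant '[[[0.011,-0.03,0,0,0.002,0.002],[0,0,0,0,0,0]]]' 1
python3 - <<'E'
from w import *
p,R=pose();print(p,(Rt(52.5).inv()*R).as_rotvec(degrees=True),R.inv().apply(np.array([.3415,-.2948,.229])-p)*1000)
w=imaging.camera("wrist"); crop(w,150,100,240,180,3.3,"k_w"); np.savez("k_w.npz",**w)
E
```

```text
time_s: 7.95
eef_pos: [0.345, -0.2987, 0.1384]
eef_rot: [0.001, 0.322, 0.947, 0.001]
wrist_force: [0.2, -0.2, -1.1]
opening: 0.057
[ 0.34497379 -0.29865054  0.13844243] [-0.14785059 -0.03917547  0.122844  ] [  5.04033864   1.16294323 -90.55832598]
```

View pics/k_w.png

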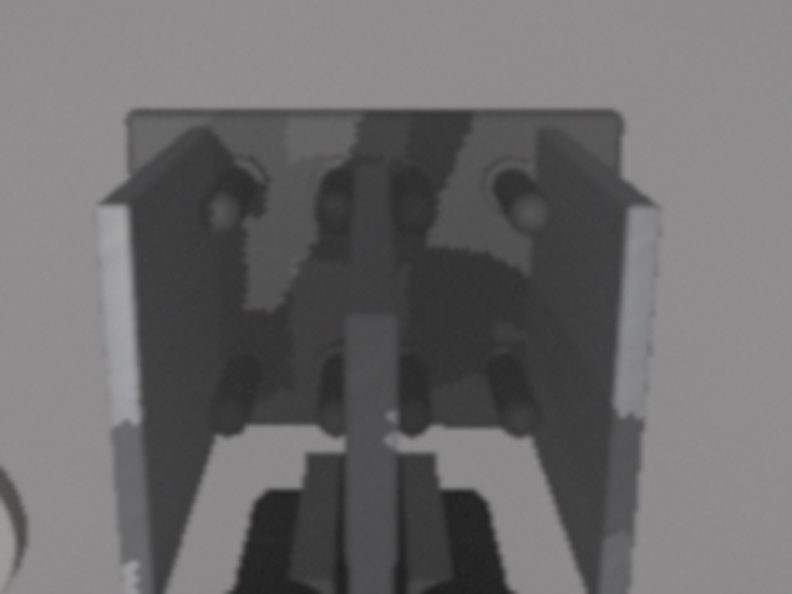

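```bash
python3 -m pendant '[[[0.005,0.005,0.02,0,0,-0.0005],[0,-0.001,0.04,0,0,0],[0,-0.001,0.04,0,0,0],[0,0,0,0,0,0]]]' 1
python3 - <<'E'
from w import *
p,R=pose();print(p,(Rt(52.5).inv()*R).as_rotvec(degrees=True),R.inv().apply(np.array([.3415,-.2948,.229])-p)*1000)
w=imaging.camera("wrist"); crop(w,150,100,240,180,3.3,"l_w"); np.savez("l_w.npz",**w)
E
```

```text
time_s: 8.5
eef_pos: [0.3444, -0.297, 0.1166]
eef_rot: [0.0, 0.322, 0.947, 0.001]
wrist_force: [0.5, 0.0, -1.8]
opening: 0.063
[ 0.34435818 -0.29697383  0.11657961] [-0.17840511  0.00242286  0.03650769] [   3.59574785    0.33242787 -112.41974221]
```

View pics/l_w.png

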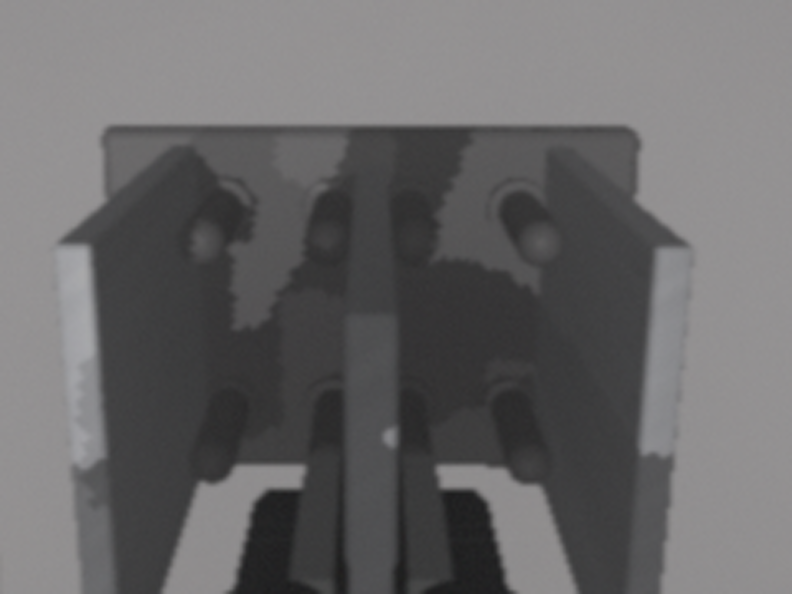

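```bash
python3 -m pendant '[[[0,0,0.03,0,0,0],[0,-0.001,0.03,0,0,0],[0,-0.001,0.03,0,0,0],[0,0,0,0,0,0]]]' 1
python3 - <<'E'
from w import *
p,R=pose();print(p,(Rt(52.5).inv()*R).as_rotvec(degrees=True),R.inv().apply(np.array([.3415,-.2948,.229])-p)*1000)
w=imaging.camera("wrist"); crop(w,150,100,240,180,3.3,"m_w"); np.savez("m_w.npz",**w)
E
```

```text
time_s: 9.05
eef_pos: [0.3444, -0.2976, 0.0978]
eef_rot: [0.001, 0.322, 0.947, 0.001]
wrist_force: [0.2, -0.2, -1.8]
opening: 0.059
[ 0.34444813 -0.2976397   0.09777365] [-0.16307727 -0.04603307  0.03073897] [   3.9625259     0.82952731 -131.22774231]
```

View pics/m_w.png

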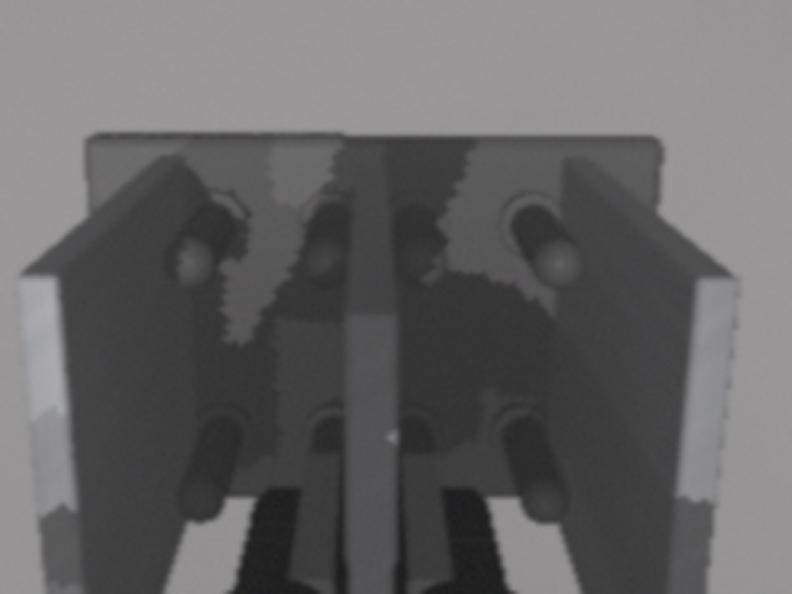

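```bash
python3 -m pendant '[[[0,0.002,0.03,0,0,0],[0,0,0.03,0,0,0],[0,0,0.03,0,0,0],[0,0,0,0,0,0]]]' 1
```

```text
time_s: 9.6
eef_pos: [0.345, -0.2976, 0.0789]
eef_rot: [0.001, 0.322, 0.947, 0.001]
wrist_force: [-0.2, -0.2, -1.9]
opening: 0.061
```

```bash
python3 -m pendant '[[[0,0.001,0.018,0,0,0],[0,0,0.012,0,0,0],[0,0,0,0,0,0]]]' 1
python3 - <<'E'
from w import *
p,R=pose();print(p,(Rt(52.5).inv()*R).as_rotvec(degrees=True),R.inv().apply(np.array([.3415,-.2948,.229])-p)*1000)
w=imaging.camera("wrist"); cv2.imwrite("pics/n_w.png",cv2.resize(w["pixels"],None,fx=1.5,fy=1.5))
s=imaging.camera("scene"); crop(s,130,120,120,170,3.5,"n_s")
E
```

```text
time_s: 9.98
eef_pos: [0.3455, -0.2978, 0.0736]
eef_rot: [0.001, 0.322, 0.947, 0.001]
wrist_force: [-1.3, 0.6, 1.4]
opening: 0.065
[ 0.34546074 -0.29780081  0.07356031] [-0.13472301 -0.1191036   0.01833358] [   4.6459609     0.33352259 -155.44932661]
```

View pics/n_w.png

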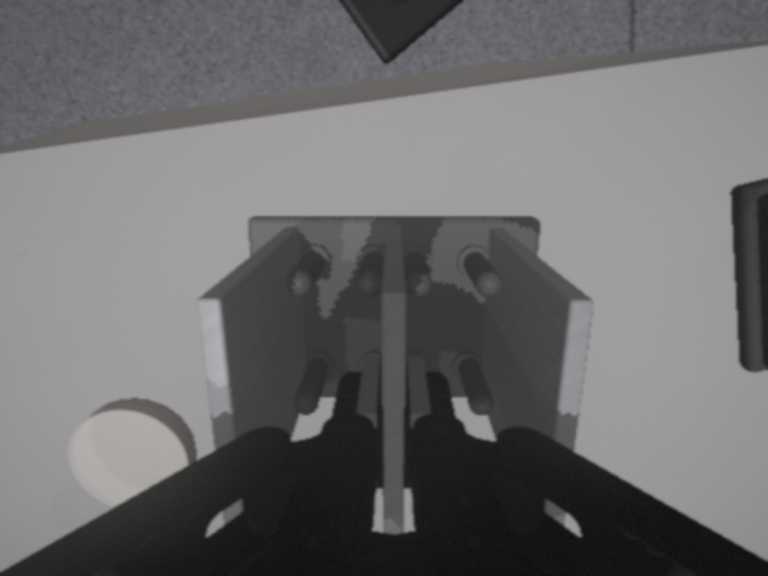

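View pics/n_s.png

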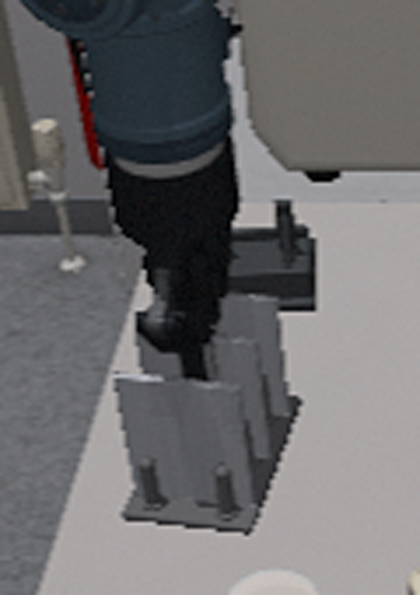

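```bash
python3 -m pendant '[[[0,0,0.015,0,0,0],[0,0,0,0,0,0]]]' 1
python3 -m pendant '[[[0,0,0,0,0,0],[0,0,0,0,0,0],[0,0,0,0,0,0]]]' 0.8
python3 - <<'E'
from w import *
w=imaging.camera("wrist"); cv2.imwrite("pics/o_w.png",cv2.resize(w["pixels"],None,fx=1.5,fy=1.5))
E
```

```text
time_s: 10.32
eef_pos: [0.3463, -0.2991, 0.0742]
eef_rot: [0.002, 0.321, 0.947, -0.0]
wrist_force: [-0.4, 0.2, -1.7]
opening: 0.059
time_s: 10.7
eef_pos: [0.3467, -0.2996, 0.074]
eef_rot: [0.003, 0.321, 0.947, -0.0]
wrist_force: [-0.0, 0.4, -1.1]
opening: 0.2
```

View pics/o_w.png

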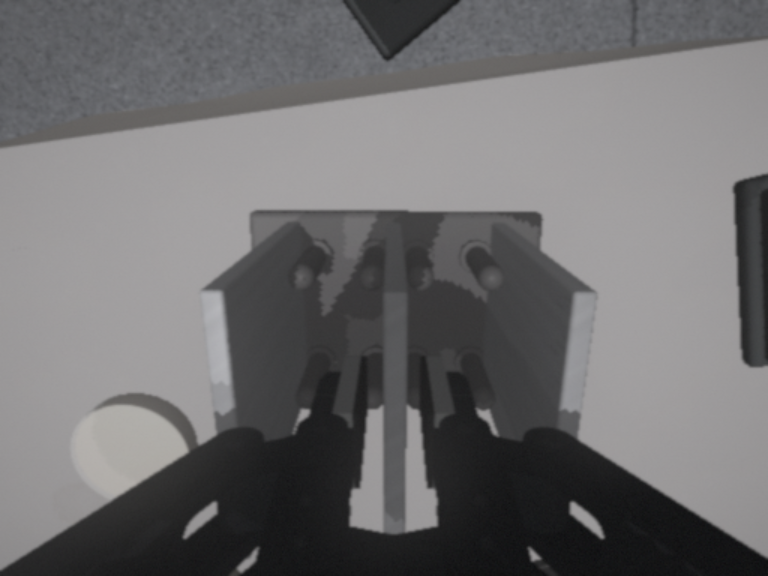

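```bash
python3 -m pendant '[[[0,0,-0.04,0,0,0],[0,0,-0.06,0,0,0],[0,0,-0.06,0,0,0]]]' 0.8
python3 -m pendant '[[[0,0,-0.08,0,0,0],[0,0,-0.15,0,0,0],[0,0,-0.2,0,0,0],[0,0,-0.2,0,0,0],[0,0,0,0,0,0]]]' 0.8
python3 - <<'E'
from w import *
w=imaging.camera("wrist"); cv2.imwrite("pics/p_w.png",cv2.resize(w["pixels"],None,fx=1.5,fy=1.5)); np.savez("p_w.npz",**w)
s=imaging.camera("scene"); crop(s,150,150,100,130,4,"p_s")
E
```

```text
time_s: 11.12
eef_pos: [0.3461, -0.299, 0.1072]
eef_rot: [0.002, 0.321, 0.947, 0.0]
wrist_force: [-0.4, -0.2, 0.2]
opening: 0.202
time_s: 11.75
eef_pos: [0.3461, -0.2995, 0.2429]
eef_rot: [0.005, 0.321, 0.947, -0.002]
wrist_force: [-0.2, 0.1, -0.0]
opening: 0.2
```

View pics/p_w.png

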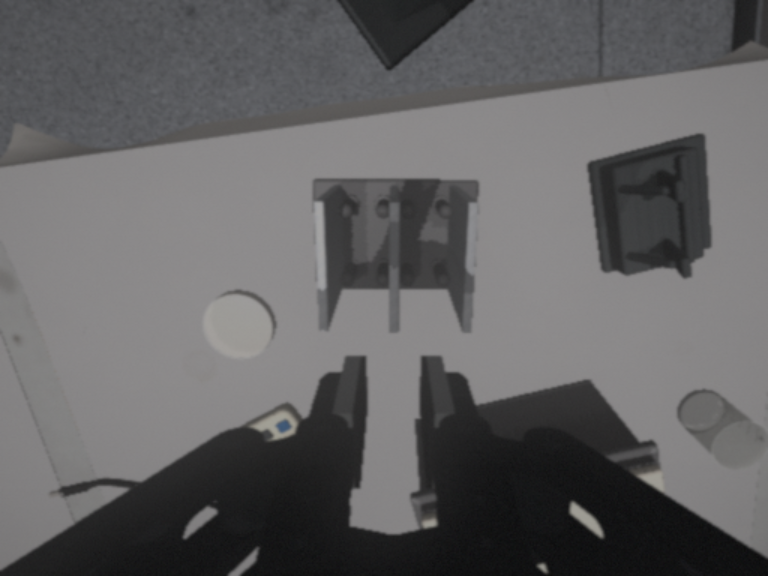

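View pics/p_s.png

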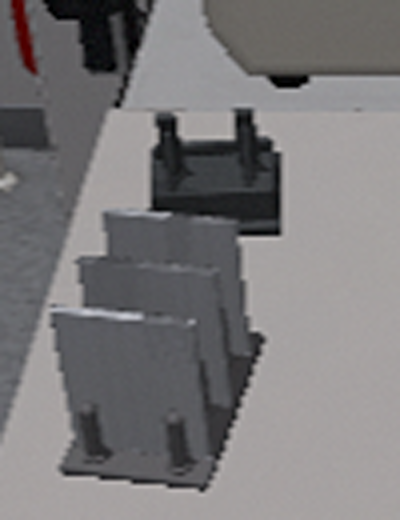

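Run:
```python
from w import *
path([([.545,-.325,.30],Rt(68.1))])
```

```text
[-0.878  0.502 -0.3  ] [ 0.     0.001 -0.087] n>=3.5 per row [-0.22   0.126 -0.075] [ 0.      0.0002 -0.0217]
```

```bash
python3 -m pendant '[[[-0.22,0.11,-0.1,0,0,-0.022],[-0.22,0.09,-0.08,0,0,-0.022],[-0.22,0.07,-0.06,0,0,-0.022],[-0.2,0.04,-0.05,0,0,-0.02],[0,0,0,0,0,0],[0,0,0,0,0,0]]]' 0.3
python3 - <<'E'
from w import *
path([([.545,-.325,.30],Rt(68.1))])
w=imaging.camera("wrist"); cv2.imwrite("pics/q_w.png",cv2.resize(w["pixels"],None,fx=1.5,fy=1.5)); np.savez("q_w.npz",**w)
E
```

```text
time_s: 12.6
eef_pos: [0.5248, -0.3323, 0.2863]
eef_rot: [-0.007, 0.188, 0.982, 0.005]
wrist_force: [-0.2, 0.7, 0.0]
opening: 0.697
[-0.079  0.072 -0.069] [ 0.003 -0.005  0.001] n>=0.3 per row [-0.079  0.072 -0.069] [ 0.003 -0.005  0.001]
```

View pics/q_w.png

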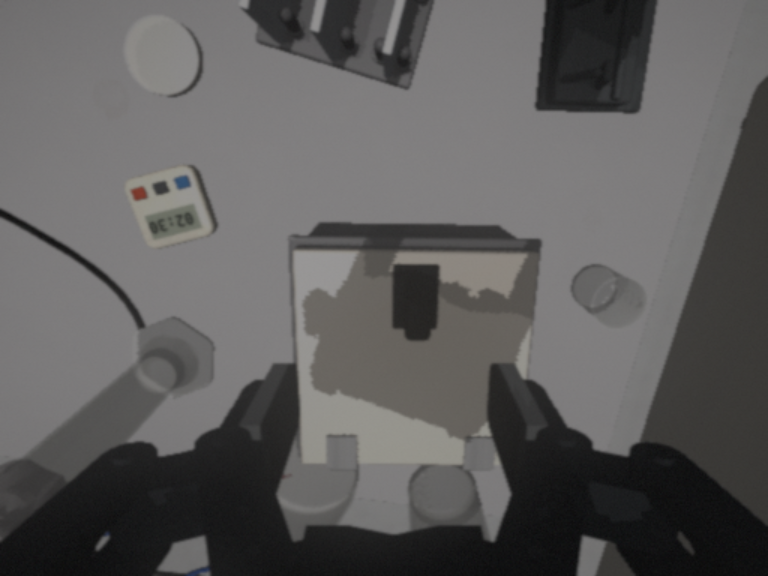

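Run:
```python
from w import *
w=dict(np.load("q_w.npz")); im=w["pixels"]; w2=dict(w); w2["pixels"]=np.clip(im.astype(float)*2.5,0,255).astype(np.uint8); crop(w2,240,155,80,85,7,"q_w2")
```

```text
(no output)
```

View pics/q_w2.png

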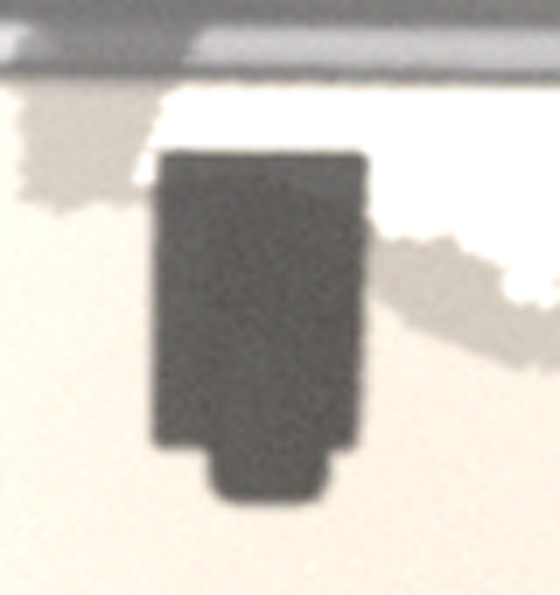

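Run:
```python
from w import *
w=dict(np.load("q_w.npz")); p,R=pose()
f=lambda u,z: onz(w,np.array(u)/7-.5+[240,155],z)
T=lambda X:(R.inv().apply(X-p)*1000).round(1)
for u,z in (((212,500),.1635),((326,500),.1635),((160,155),.129),((365,155),.129),((155,447),.129),((358,447),.129),((280,85),.1235)): X=f(u,z); print(u,X.round(4),T(X))
g=lambda u: onz(w,np.array(u)/1.5-.33,.1235)
L=[g(u) for u in ((295,251),(539,251),(530,463),(302,463))]; print(np.round(L,4)); L=np.array(L); print("lid ctr",L.mean(0)); d=L[1]-L[0]; print(np.degrees(np.arctan2(d[1],d[0])),np.linalg.norm(d),T(L[0]),T(L[1]),T(L[2]))
```

```text
(212, 500) [ 0.56   -0.3374  0.1635] [-36.6   7.3 122.3]
(326, 500) [ 0.5654 -0.324   0.1635] [-36.6  21.6 122.5]
(160, 155) [ 0.5238 -0.3297  0.129 ] [ -0.6   0.7 157.3]
(365, 155) [ 0.5341 -0.3037  0.129 ] [ -0.6  28.7 157.6]
(155, 447) [ 0.5629 -0.346   0.129 ] [-42.9   0.  156.7]
(358, 447) [ 0.5736 -0.3193  0.129 ] [-43.   28.8 156.9]
(280, 85) [ 0.5219 -0.3111  0.1235] [  7.9  17.2 163.1]
[[ 0.4926 -0.3855  0.1235]
 [ 0.5507 -0.2399  0.1235]
 [ 0.7004 -0.2922  0.1235]
 [ 0.6377 -0.4472  0.1235]]
lid ctr [ 0.59536809 -0.34122614  0.1235    ]
68.23660049019453 0.15676560389745 [  7.7 -62.7 162.4] [  7.4  94.  163.7] [-151.   100.7  161.4]
```

```bash
cat >> w.py <<'E'
b=np.radians(-21.8); LX=np.array([np.cos(b),np.sin(b),0]); LY=np.array([-np.sin(b),np.cos(b),0])
G=np.array([.548,-.3246,.1235+.0305]); H=np.append((G+.130*LX)[:2],.1155)
RL=Rt(68.2,-20); ZL=RL.as_matrix()[:,2]; TG=G+.019*ZL
E
python3 - <<'E'
from w import *
print(RL.as_matrix().round(3),TG,H)
path([(TG-.07*ZL,RL),(TG,RL)])
E
```

```text
[[-0.872  0.371  0.318]
 [ 0.349  0.928 -0.127]
 [-0.342  0.    -0.94 ]] [ 0.55403366 -0.32701329  0.13614584] [ 0.66870316 -0.37287782  0.1155    ]
[-0.013  0.075  0.422] [ 0.003 -0.116  0.   ] n>=2.3 per row [-0.004  0.025  0.141] [ 0.001  -0.0387  0.    ]
[0.   0.   0.35] [0. 0. 0.] n>=1.4 per row [0.    0.    0.175] [0. 0. 0.]
```

```bash
python3 -m pendant '[[[0,0.025,0.13,0.001,-0.039,0],[0,0.025,0.13,0.001,-0.039,0],[0,0.025,0.12,0.001,-0.038,0],[0,0,0,0,0,0],[0,0,0,0,0,0]]]' 0.3
python3 - <<'E'
from w import *
path([(TG-.07*ZL,RL),(TG,RL)])
w=imaging.camera("wrist"); cv2.imwrite("pics/r_w.png",cv2.resize(w["pixels"],None,fx=1.5,fy=1.5)); np.savez("r_w.npz",**w)
E
```

```text
time_s: 13.28
eef_pos: [0.5331, -0.3201, 0.2087]
eef_rot: [0.173, 0.189, 0.966, -0.034]
wrist_force: [0.8, -0.1, 0.7]
opening: 0.699
[0.021 0.007 0.028] [-0.001  0.002 -0.002] n>=0.1 per row [0.021 0.007 0.028] [-0.001  0.002 -0.002]
[0.   0.   0.35] [0. 0. 0.] n>=1.4 per row [0.    0.    0.175] [0. 0. 0.]
```

View pics/r_w.png

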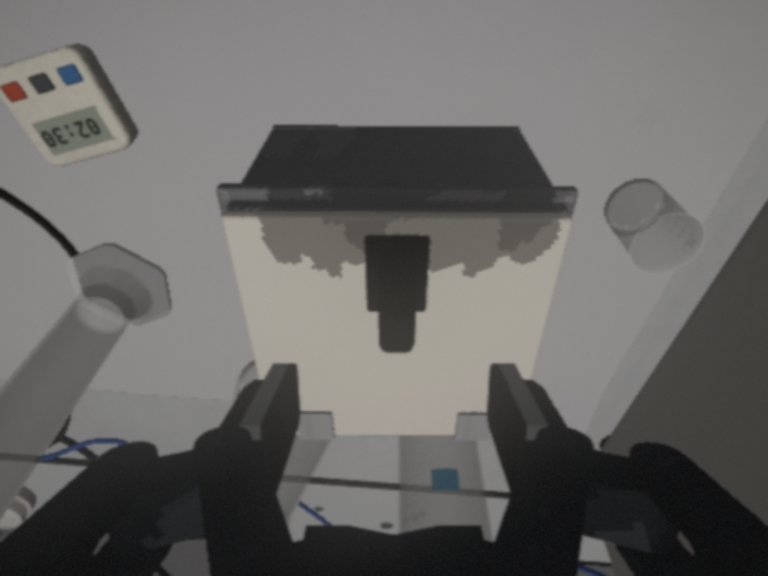

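```bash
python3 -m pendant '[[[0.021,0.008,0.06,0,0.002,0],[0,0,0.1,0,0,0],[0,0,0.1,0,0,0],[0,0,0,0,0,0]]]' 0.3
python3 - <<'E'
from w import *
path([(TG,RL)])
w=imaging.camera("wrist"); cv2.imwrite("pics/s_w.png",cv2.resize(w["pixels"],None,fx=1.5,fy=1.5)); np.savez("s_w.npz",**w)
s=imaging.camera("scene"); crop(s,230,110,130,110,6,"s_s")
E
```

```text
time_s: 13.82
eef_pos: [0.5501, -0.3269, 0.1597]
eef_rot: [0.171, 0.188, 0.967, -0.035]
wrist_force: [0.4, -0.2, -0.7]
opening: 0.701
[0.023 0.007 0.117] [-0.002  0.001 -0.001] n>=0.5 per row [0.023 0.007 0.117] [-0.002  0.001 -0.001]
```

View pics/s_w.png

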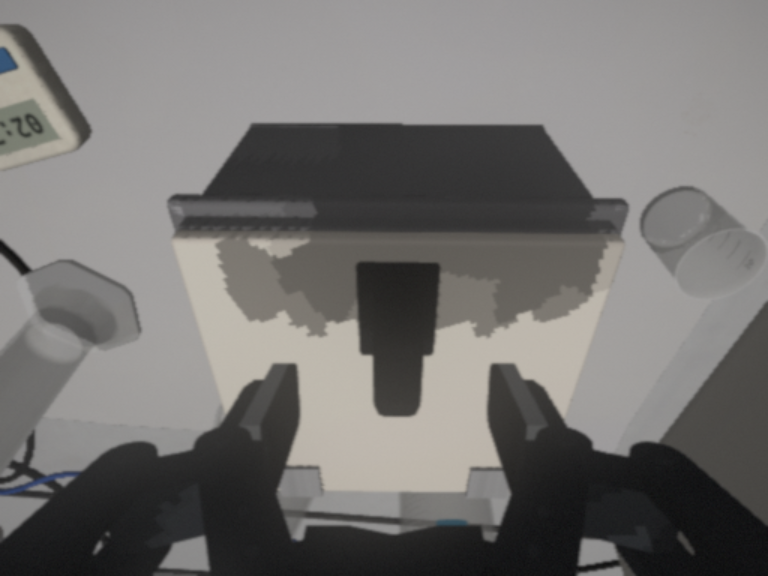

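View pics/s_s.png

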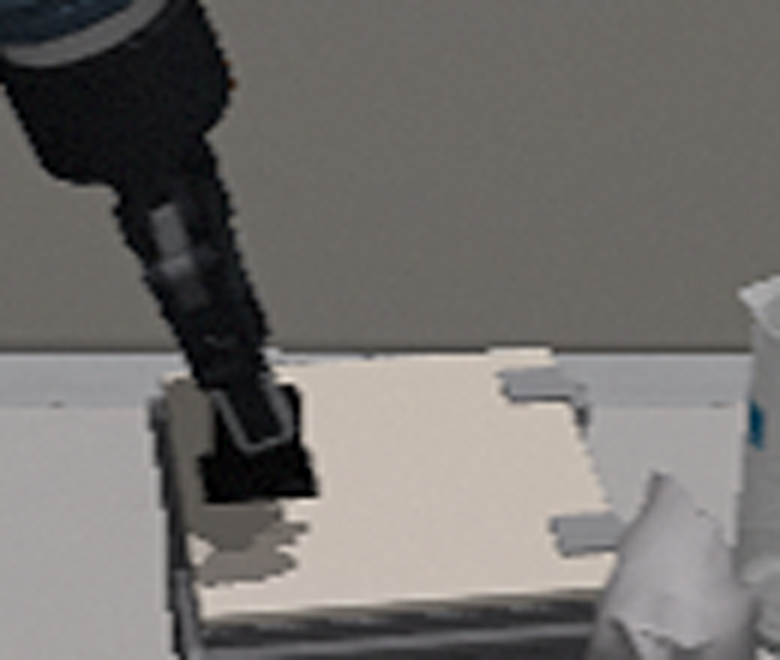

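```bash
python3 -m pendant '[[[0.023,0.007,0.04,-0.002,0.001,0],[0.01,0,0.04,0,0,0],[0.005,0,0.03,0,0,0],[0,0,0,0,0,0]]]' 0.3
python3 - <<'E'
from w import *
path([(TG,RL)])
w=imaging.camera("wrist"); cv2.imwrite("pics/t_w.png",cv2.resize(w["pixels"],None,fx=1.5,fy=1.5))
E
```

```text
time_s: 14.42
eef_pos: [0.5521, -0.327, 0.1388]
eef_rot: [0.172, 0.187, 0.966, -0.033]
wrist_force: [-0.0, -0.4, -0.3]
opening: 0.703
[-0.004  0.003  0.016] [-0.     0.001 -0.001] n>=0.1 per row [-0.004  0.003  0.016] [-0.     0.001 -0.001]
```

View pics/t_w.png

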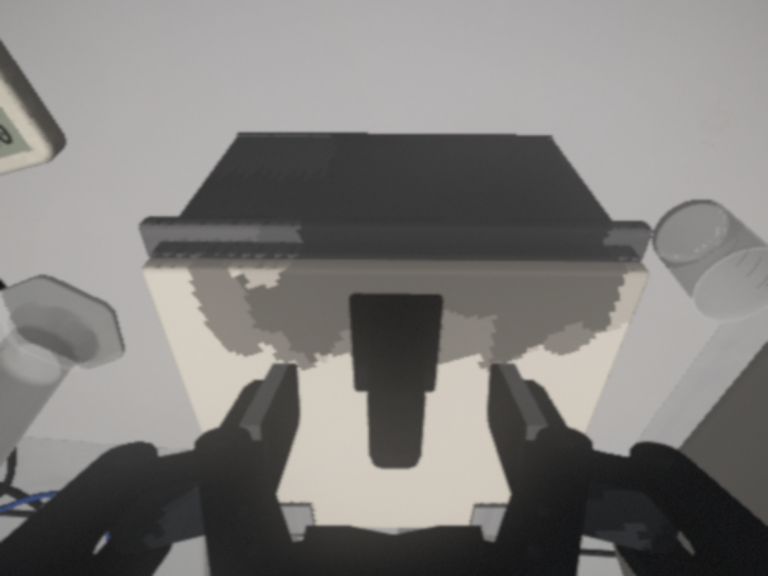

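```bash
python3 -m pendant '[[[0,0.004,0.012,0,0,0],[0,0,0,0,0,0]]]' 0.3
python3 -m pendant '[[[0,0,0,0,0,0],[0,0,0,0,0,0],[0,0,0,0,0,0],[0,0,0,0,0,0],[0,0,0,0,0,0]]]' 1
python3 - <<'E'
from w import *
path([(TG,RL)])
p,R=pose()
# arc: 45 deg about hinge, per-row tool-frame increment for n rows
for n in (12,18):
    th=np.radians(45/n); Q=Ro.from_rotvec(th*LY)
    p2=H+Q.apply(p-H); print(n,*rows(p,R,p2,Q*R))
Q=Ro.from_rotvec(np.radians(45)*LY); print("end",H+Q.apply(p-H),(Q*R).as_quat(scalar_first=True).round(3))
s=imaging.camera("scene"); crop(s,230,110,130,110,6,"u_s")
E
```

```text
time_s: 14.72
eef_pos: [0.5535, -0.3268, 0.1372]
eef_rot: [0.173, 0.187, 0.966, -0.033]
wrist_force: [0.4, 0.5, 0.4]
opening: 0.699
time_s: 15.35
eef_pos: [0.5537, -0.3269, 0.1378]
eef_rot: [0.173, 0.188, 0.966, -0.033]
wrist_force: [0.3, 0.4, 0.4]
opening: 0.18
[0.001 0.    0.008] [-0.     0.002 -0.001] n>=0.0 per row [0.001 0.    0.008] [-0.     0.002 -0.001]
12 [-0.022  0.    -0.035] [ 0.     0.021 -0.   ]
18 [-0.014  0.    -0.023] [ 0.     0.014 -0.   ]
end [ 0.60198878 -0.34626099  0.21885225] [-0.21   0.186  0.959  0.04 ]
```

View pics/u_s.png

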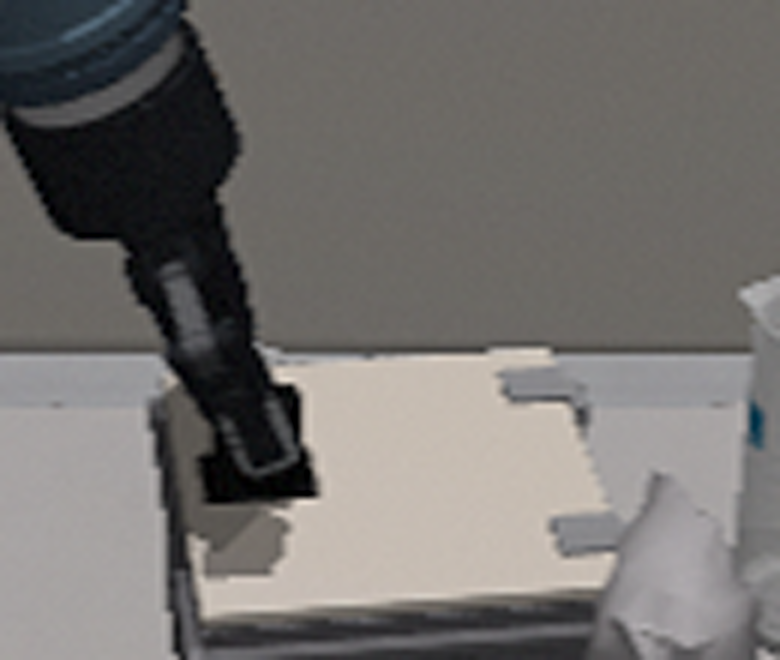

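```bash
python3 -m pendant '[[[-0.015,0,-0.025,0,0.015,0],[-0.022,0,-0.035,0,0.021,0],[-0.022,0,-0.035,0,0.021,0],[-0.022,0,-0.035,0,0.021,0],[0,0,0,0,0,0]]]' 1
cat > arc.py <<'E'
from w import *
P0=np.array([.5537,-.3269,.1378])
p,R=pose(); v=p-H; v0=P0-H; ang=lambda v: np.arctan2(v[2],-v@LX)
gz=lambda p,R: p-.019*R.as_matrix()[:,2]
g0=G-H; g=gz(p,R)-H
A=ang(g)-ang(gz(P0,RL)-H); print("lid angle by grasp point %.1f deg, radius %.1f vs %.1f mm, lateral %.1f"%(np.degrees(A),np.hypot(g[2],g@LX)*1e3,np.hypot((gz(P0,RL)-H)[2],(gz(P0,RL)-H)@LX)*1e3,1e3*((p-P0)@LY)))
print("tool turned",np.degrees((R*RL.inv()).as_rotvec()@LY))
def goal(deg,n):
    Q=Ro.from_rotvec(np.radians(deg)*LY); tp=H+Q.apply(P0-H); d,r=rows(p,R,tp,Q*RL); print(deg,"total",d,r,"per",(d/n).round(3),(r/n).round(4))
o=telemetry.get_obs(); print(o["wrist_force"].round(1),o["q"].round(2),o["opening"])
E
python3 - <<'E'
from arc import *
goal(30,5);goal(45,8)
s=imaging.camera("scene"); crop(s,230,90,130,130,5,"v_s")
E
```

```text
time_s: 16.02
eef_pos: [0.5621, -0.3304, 0.1676]
eef_rot: [0.051, 0.191, 0.98, -0.01]
wrist_force: [-4.1, 1.2, 2.7]
opening: 0.181
lid angle by grasp point 14.2 deg, radius 136.6 vs 136.4 mm, lateral -0.1
tool turned 14.099120829844573
[-4.1  1.2  2.7] [-0.73  0.34  1.55  0.04  1.16 -1.93] 0.18122338662728477
30 total [-0.108  0.001 -0.135] [ 0.     0.088 -0.002] per [-0.022  0.    -0.027] [ 0.      0.0176 -0.0004]
45 total [-0.24   0.002 -0.233] [ 0.     0.172 -0.002] per [-0.03   0.    -0.029] [ 0.      0.0215 -0.0002]
```

View pics/v_s.png

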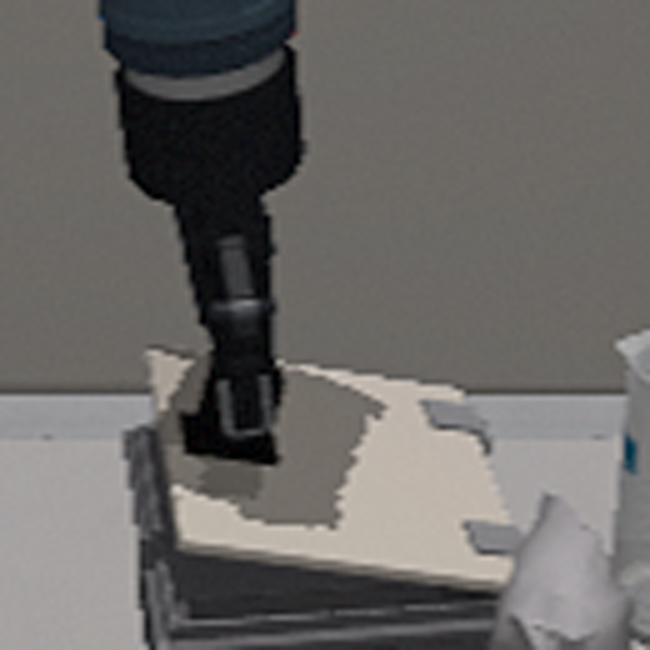

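```bash
python3 -m pendant '[[[-0.022,0,-0.035,0,0.021,0],[-0.022,0,-0.035,0,0.021,0],[-0.022,0,-0.035,0,0.021,0],[-0.022,0,-0.035,0,0.021,0],[0,0,0,0,0,0]]]' 1
python3 - <<'E'
from arc import *
goal(45,4)
E
```

```text
time_s: 16.7
eef_pos: [0.5777, -0.337, 0.1954]
eef_rot: [-0.079, 0.191, 0.978, 0.016]
wrist_force: [-4.4, 2.2, 5.3]
opening: 0.178
lid angle by grasp point 29.0 deg, radius 136.8 vs 136.4 mm, lateral -0.4
tool turned 29.219455084712965
[-4.4  2.2  5.3] [-0.68  0.53  1.23 -0.05  1.53 -1.86] 0.17827335512709547
45 total [-0.11   0.003 -0.136] [ 0.001  0.088 -0.002] per [-0.028  0.001 -0.034] [ 0.0002  0.022  -0.0005]
```

```bash
python3 -m pendant '[[[-0.023,0,-0.035,0,0.021,0],[-0.023,0,-0.035,0,0.021,0],[-0.023,0,-0.035,0,0.021,0],[-0.022,0.001,-0.035,0,0.021,0],[0,0,0,0,0,0]]]' 1
python3 - <<'E'
from arc import *
goal(45,1)
s=imaging.camera("scene"); crop(s,150,90,210,150,3.8,"x_s"); np.savez("x_s.npz",**s)
c=imaging.camera("top"); crop(c,130,90,210,200,3,"x_t")
E
```

```text
time_s: 17.32
eef_pos: [0.6004, -0.3464, 0.2188]
eef_rot: [-0.206, 0.187, 0.959, 0.042]
wrist_force: [-2.6, 2.0, 5.1]
opening: 0.175
lid angle by grasp point 44.4 deg, radius 137.2 vs 136.4 mm, lateral -0.8
tool turned 44.32453755328694
[-2.6  2.   5.1] [-0.65  0.78  0.86 -0.11  1.92 -1.85] 0.17516458197314103
45 total [-0.006  0.004 -0.003] [ 0.002  0.004 -0.001] per [-0.006  0.004 -0.003] [ 0.002  0.004 -0.001]
```

View pics/x_s.png

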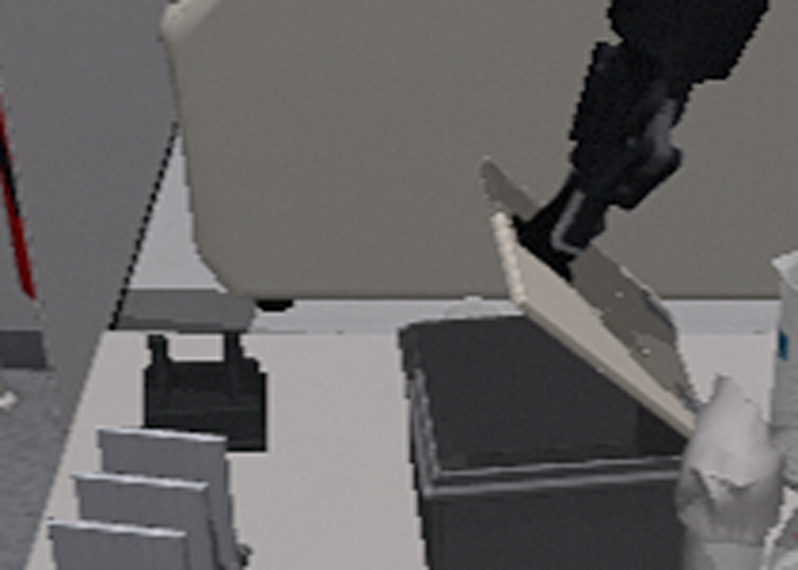

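View pics/x_t.png

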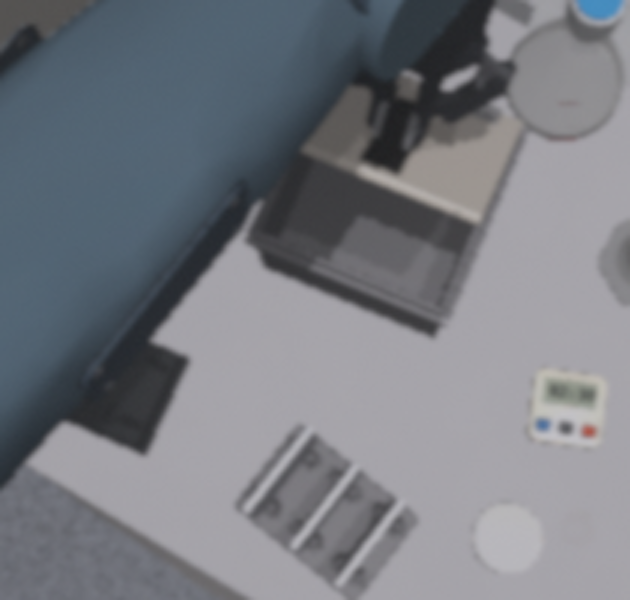

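```bash
python3 - <<'E'
from arc import *
s=dict(np.load("x_s.npz"))
for u in ((519,303),(522,292)):
    o,d=ray(s,np.array(u)/3.8-.5+[150,90]); t=((H-.08*LY-o)@LY)/(d@LY); X=o+t*d-H
    print(X@LX,X[2],np.degrees(np.arctan2(X[2],-X@LX)),np.hypot(X@LX,X[2]))
E
python3 -m pendant '[[[0,0,0,0,0,0],[0,0,0,0,0,0],[0,0,0,0,0,0],[0,0,0,0,0,0]]]' 1
python3 -c "
from arc import *
print(telemetry.get_obs()['dq'].round(4))"
```

```text
lid angle by grasp point 44.3 deg, radius 137.2 vs 136.4 mm, lateral -0.7
tool turned 44.25715495747836
[-0.8  1.5  3.9] [-0.65  0.77  0.86 -0.11  1.92 -1.85] 0.17020628414297406
-0.11164682487706168 0.11495462359604484 45.83631171636813 0.16024849138521594
-0.11015276070396682 0.12177685398419406 47.86920956465403 0.16420485028461582
time_s: 17.92
eef_pos: [0.5999, -0.3462, 0.2184]
eef_rot: [-0.205, 0.187, 0.96, 0.042]
wrist_force: [-1.0, 2.9, 3.4]
opening: 0.176
lid angle by grasp point 44.1 deg, radius 137.2 vs 136.4 mm, lateral -0.7
tool turned 44.1100305747905
[-1.   2.9  3.4] [-0.65  0.77  0.86 -0.11  1.91 -1.85] 0.17576506443759862
[ 0.0003 -0.0023  0.0043 -0.     -0.0027  0.0004]
```

```bash
python3 -c "
from bench import ctrl
print(ctrl.hand_in())"
```

```text
the job is handed in; nothing more can be done
None
```

The panel is standing in the rack's middle slot, let go. The lid is held open at about 45 degrees by the fingers. I handed the job in at about 18 s of the 61 s allowed.

**Panel:** In the top and scene pictures it stands in line and level with its two neighbours, and the lid was still shut when I let go.

**Lid:** The arm's position puts the angle at 44.1°, while the camera reading of the lid's front corner gave about 46 to 48°. All of these are inside the 39 to 51° band. The grip was firm, with the fingers stopped about 15 mm apart on the 16 mm grip block. The arm was almost still: the lid angle sagged 0.3° or less over the last half second.

**Petri dish and timer:** Both appear undisturbed in the last top picture.

**Not checked:** The arm hid the small beaker in the last top picture, so its final position is unconfirmed. It looked unmoved in the wrist views before the lift, and no unexpected contact forces showed. The force of the panel touching the rack base was also ambiguous, at about 3 N for a moment. That the panel is fully down rests on its height matching its neighbours in the pictures.

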